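# Lock the provisions chest: hasp over the staple, pin through the loop

### The job

Close up the provisions chest: swing its steel hasp down until it lies flat over the staple on the sloping front, then slide the wooden pin down the slope through the staple's loop, from above, until its handle's shoulder is up against the loop. Let go of the pin, leaving it lying in the loop on the closed hasp, and leave the other kitchen things where they stand.

Things in the scene. Friction and masses are not known exactly. Their poses are not given: they have to be found in the camera images.
- chest: wooden chest fixed to the counter, 250 mm deep, 200 wide, 185 high. Origin under its middle, on the counter; x to its back, y to its left, z up. Upright front wall, 120 mm in front (-x) of the origin, 70 mm high; from its top edge the front slopes up and back at 35 degrees from level for 200 mm along the slope, then a flat top 86 mm deep. The slope faces the robot within 15 degrees.
- staple_plate: steel plate 18 x 74 x 2 mm on the slope, 75 mm up it, on the chest's middle line; carries the staple. Origin: middle of the plate, in the face of the slope; x up the slope, y to the chest's left, z square off the slope.
- loop_mark (a point): point 20 mm off the slope over the plate's middle. The fixed, unyielding staple stands here: a square loop of flat steel, legs 10 mm wide, 8 mm along the slope, inside 15 mm wide (y), its bar's underside 34 mm and top 44 mm off the slope; its hole looks up and down the slope. Its middle is anywhere up to 9 mm to either side (y) of this mark and not measured: find it by touch or sight.
- hasp (a joint): angle of the steel hasp, rad: 0 = flat over the staple plate (the staple then stands up through its window), 1.57 = square off the slope, up to 2.6 = folded back up the slope. Stiff hinge: it stays where it is left, and takes 2 to 3 N at its end to swing.
- hasp_hinge (a point): middle of the hasp's hinge axis, which lies along the chest's y, 95 mm up the slope from the staple plate, 4 mm off the slope; knuckle 8 mm thick. The hasp is 4 mm thick and reaches 116 mm from the axis: a strap 34 mm wide to 79 mm, then a frame 76 mm wide round a window 22 x 56 mm centred at 95 mm. Shut, its upper face is 6 mm off the slope.
- pin: wooden retaining pin 145 mm long, about 70 g, lying on the counter left or right of the chest: square handle 70 x 22 x 22 mm, then on its axis a round shank 12 mm thick, 75 mm long (blunt end, edge taken off by 1.5 mm). Origin: under the handle's middle, 11 mm below the axis; the shank points along -x, at the start roughly towards the robot. The handle does not pass the loop.
- pin_tip (a point): the end of the pin's shank, on its axis, 110 mm from the handle's middle (-x)
- spatula: bystander: kitchen spatula 190 mm long lying on the counter, on the other side of the chest from the pin
- jar: bystander: jar with a lid, 56 mm across, 110 mm high, standing to the left of the chest
- tin: bystander: can, 66 mm across, 120 mm high, to the right of the chest
- shaker: bystander: small glass jar, 40 mm across, 70 mm high, close to the left side of the chest
- mug: bystander: white mug, 80 mm across, 90 mm high, far left
- bowl: bystander: wooden bowl, 130 mm across, 50 mm high, far right
- pepper: bystander: small jar, 38 mm across, 45 mm high, on the chest's flat top, 74 mm to its left
- pin_neck (a point): point on the shank's axis 5 mm from the handle's shoulder, 40 mm from the handle's middle (-x); it lies in the loop when the pin is home
Mind the look-alikes: they are no part of the job. What is meant by the pin is not black or green, and is the larger of those in its own colour.

How it is judged (in metres and radians):
On the way:
1. the hasp is swung down flat over the staple (value of joint hasp below 0.07 rad), for 0.2 s.
At the end, for the whole second after the job is handed in: Hasp flat over the staple (within 0.07 rad of shut); pin through the loop, tip down the slope and along it (within 0.3 rad), its neck within 11 mm of home along the slope and within 12.5 mm of the staple plate's middle line; released, at rest (value of joint hasp below 0.07 rad and x of pin_neck in the frame of staple_plate between -0.011 and 0.011 m and y of pin_neck in the frame of staple_plate between -0.0125 and 0.0125 m and z of pin_neck in the frame of staple_plate below 0.036 m and x of pin_tip in the frame of staple_plate below -0.05 m and z of pin in the frame of staple_plate below 0.03 m and angle between the x axis of pin and the x axis of staple_plate, either way round below 0.3 rad and linear speed of pin below 0.02 m/s); the robot touches nothing.
It fails at once if a bystander is moved more than 40 mm (distance of any of spatula, jar, tin, shaker, mug, bowl, pepper from where it was at the start of the episode above 0.04 m).
It also fails if it takes over 72 s, if anything falls off the work surface, if the arm or the gripper's body presses on something with over 40 N, if the wrist force passes 120 N, or if a joint passes its speed limit or range.

### The arm

A 7-joint arm with a two-finger parallel gripper is mounted at the origin on the work surface. World frame = base frame: x ahead of the robot, y to its left, z up, the work surface at z = 0. Lengths are in m, angles in degrees, forces in N, time in s.
With the tool pointing down it reaches from about 0.4 to 0.85 m from the base axis. Payload 4.5 kg.
Tool frame: the origin (TCP) lies at the very end of the fingers, on their centre line; the grasp point (between the pads) lies manip.grip_depth behind it (manip.grip_depth is the distance from the TCP to the grasp point, in m); z points along the fingers, y is the line along which they close (so a half turn about z gives the same grasp; the last joint's range is limited). The gripper opens to 88 mm and grips with 3 to 60 N. Pads are 18 mm wide; open, the fingers measure 123 mm over their backs; the gripper's body (75 mm by 187 mm) begins 45 mm behind the grasp point.
Start: joints at [76.02, 39.483, -11.15, 89.685, 9.013, 51.709, -12.324], TCP at [0.171, -0.601, 0.208] pointing down, gripper open.
Joint ranges: [-172.22, 172.22], [-26.19, 119.32], [-84.43, 86.54], [7.71, 146.69], [-57.33, 237.33], [2.42, 119.75], [-152.13, 152.13]. Speed limits (degrees/s): [147.25, 147.25, 180, 180, 180, 180, 180].

### API

Orientations are given as [roll, pitch, yaw] about the fixed x, y, z axes, in that order (R = Rz(yaw) Ry(pitch) Rx(roll)).
In Python, from workcell import read_state, capture, manip, models gives the robot as it stands. The module is installed in compiled form; this text tells all that it offers.
- The arm moves only by the tool send_rows, never from a script. Its argument "series" is a list of rows, each a list of 7 numbers: the shift along the tool's x, y, z in m, then the turn, a rotation vector about the tool's x, y, z in degrees, then the finger opening in m, from 0 to 0.0881. In form: [[dx, dy, dz, rx, ry, rz, grip], ...]. A call has 1 to 5 rows; each row is the pose to reach, as a shift and turn from the pose commanded when the call began, along the tool's axes at that moment; what a row does not reach only later rows make up. A row lasts 1/10 s, in which the tool goes at most 50 mm and 8.59 degrees, less where a joint would pass 70% of its speed; a pose out of reach is approached as far as the arm can. A call with a gripper value outside its range is refused whole. The fingers move at their own pace and stop on an object; "grip_force" is the grip in N (left out, the last holds). Time passes only in rows, so rows that repeat a pose let the fingers close. It gives the time, the measured TCP pose, the force, the opening and the grip force at its end, in the units of the state.
- read_state(): the state, without advancing time (a new reading comes with each control period).
- capture(name): name is "scene" or "top"; returns a dict with "frame" (420x560x3 uint8, red, green, blue), "fx", "fy", "cx", "cy" (pixels), "R" (3x3) and "t" (3): a world point X has camera coordinates R X + t. Camera axes: x right, y down, z forward; pixel columns grow to the right and rows downward; lengths in m; the calibration is good to about 2 mm. A picture is of the moment at which its call begins. There is no depth.
- manip.sign_off(): hands the job in; it is judged then, once.
Trained networks look in a picture, given as the dict that the camera call returned (one of the last four; its "shot" number tells which), for a name from the list of things; names that differ only in an ending like _2 or _b are one class to them, and where a whole thing is asked for, a point or a joint stands for the part that bears it (a point fixed in the world has none). Each returns a list of dicts, best first, with "score" (0 to 1); they miss things now and then, are a little off and sometimes report something else, mostly with a low value. They report only what shows in the picture. A call takes as long as a camera call. They do not tell look-alikes from the thing itself.
- models.boxes_of(picture, name): "uv" ([column, row] in pixels, amid what is visible of it).
- models.trace(picture, name): "pixels" (420x560 bool, what is visible of it) and "uv" ([column, row] in pixels, amid what is visible of it).
The state is a dict: "t": time; "joint_positions": joint angles; "joint_vel": joint speeds; "joint_torque": joint torques, N m; "ee_pos": TCP position; "ee_rot": TCP orientation; "ft_force": force on the tool from outside, world axes, zero at the start; "torque": the same for the moment, N m; "opening": opening from 0.0 (shut) to 1.0 (fully open); "grip_force": force on a finger pad.
Only numpy, scipy, OpenCV 4.12 (cv2) and the standard library are available. Lean on these libraries where they do the work, as an engineer would, in place of code of your own. Each camera call takes 0.05 s, during which the arm holds its last target. There are 200 camera calls.

## Working session

There is one attempt and no reset: what is moved stays moved. The work goes in short steps, Python scripts to look and compute and a tool call to move; the robot and the scene stay as the last step left them, time stands still between calls to the robot, and variables do not carry over. Pictures are saved under pics/ and viewed, at most 10 in all, crops included, and the job is handed in when it is done.

Besides the shell and the picture viewer there is one more tool, called as name(argument=value, ...), one argument or row to a line, values as JSON. send_rows: Moves the arm, as the interface text tells. Its arguments: {"type":"object","properties":{"series":{"type":"array"},"grip_force":{"type":"number"}},"required":["series"]}

```bash
mkdir -p pics
cat > h.py <<'E'
import numpy as np, cv2, json
from workcell import read_state, capture, manip, models
from scipy.spatial.transform import Rotation as Ro
def save(p,n): cv2.imwrite('pics/'+n+'.png',p['frame'][:,:,::-1])
def proj(p,X):
    c=np.atleast_2d(X)@np.array(p['R']).T+np.array(p['t']); return np.c_[p['fx']*c[:,0]/c[:,2]+p['cx'],p['fy']*c[:,1]/c[:,2]+p['cy']]
def ray(p,uv):
    R=np.array(p['R']);d=R.T@np.array([(uv[0]-p['cx'])/p['fx'],(uv[1]-p['cy'])/p['fy'],1]);return -R.T@np.array(p['t']),d/np.linalg.norm(d)
def onz(p,uv,z):
    o,d=ray(p,uv);return o+d*(z-o[2])/d[2]
def tri(vs):
    A=0;b=0
    for p,uv in vs:
        o,d=ray(p,uv);M=np.eye(3)-np.outer(d,d);A=A+M;b=b+M@o
    return np.linalg.solve(A,b)
E
python3 - <<'E'
from h import *
s=read_state();print(s)
print(manip.grip_depth)
P={n:capture(n) for n in('scene','top')}
for n,p in P.items():
    save(p,n+'0');print(n,p['fx'],p['cx'],p['cy'],np.round(p['R'],3).tolist(),np.round(p['t'],3))
for k in['pin','hasp','staple_plate','chest','spatula','jar','tin','shaker','pepper','mug','bowl']:
    for n,p in P.items():
        print(k,n,[(np.round(r['uv']).tolist(),round(r['score'],2)) for r in models.boxes_of(p,k)])
a=np.hstack([P['scene']['frame'],P['top']['frame']])
E
```

```text
{'t': 0.0, 'joint_positions': array([ 76.01898146,  39.53075743, -11.14434495,  89.74378072,
         9.01158287,  51.70672549, -12.32327873]), 'joint_vel': array([-0.01387095,  0.02747855,  0.01232693,  0.0626998 ,  0.04880648,
        0.02566   , -0.00630514]), 'joint_torque': array([ 6.77033440e-04, -5.27559078e+01, -1.26665846e+00, -1.53429455e+01,
       -5.26896282e-02,  6.63065643e-03,  1.23863615e-04]), 'ee_pos': array([ 0.17118073, -0.60041631,  0.20764133]), 'ee_rot': array([-1.79900634e+02,  6.56647644e-03,  1.59223408e+01]), 'ft_force': array([-0.44531251,  0.38906   ,  0.49154878]), 'torque': array([-0.080901  , -0.06479104,  0.03478979]), 'grip_force': 0.0, 'opening': 1.0022914751967147}
0.0187
scene 524.7749021347137 277.12591881016976 212.1238540603044 [[-0.677, 0.736, -0.016], [0.556, 0.496, -0.667], [-0.483, -0.46, -0.745]] [ 0.327 -0.18   1.677]
top 459.500393808961 282.4736311958086 216.2445973657713 [[-0.002, -1.0, -0.005], [-0.996, 0.003, -0.089], [0.089, 0.005, -0.996]] [0.01  0.472 1.665]
pin scene [([394.0, 369.0], 0.98), ([343.0, 266.0], 0.66), ([411.0, 244.
[... 332 characters left out ...]
 ([378.0, 296.0], 0.71), ([258.0, 244.0], 0.67)]
chest top [([286.0, 189.0], 0.94), ([203.0, 228.0], 0.64)]
spatula scene [([207.0, 187.0], 0.93)]
spatula top [([374.0, 221.0], 0.59), ([289.0, 190.0], 0.2)]
jar scene [([318.0, 341.0], 0.89), ([323.0, 311.0], 0.56)]
jar top [([204.0, 165.0], 0.86)]
tin scene [([163.0, 210.0], 0.91), ([249.0, 203.0], 0.68)]
tin top [([361.0, 170.0], 0.8), ([202.0, 226.0], 0.64)]
shaker scene [([322.0, 310.0], 0.94)]
shaker top []
pepper scene [([248.0, 252.0], 0.63)]
pepper top [([263.0, 155.0], 0.44)]
mug scene [([450.0, 330.0], 0.63)]
mug top [([150.0, 229.0], 0.85)]
bowl scene [([379.0, 297.0], 0.74), ([190.0, 143.0], 0.63)]
bowl top [([420.0, 238.0], 0.8)]
```

View pics/scene0.png

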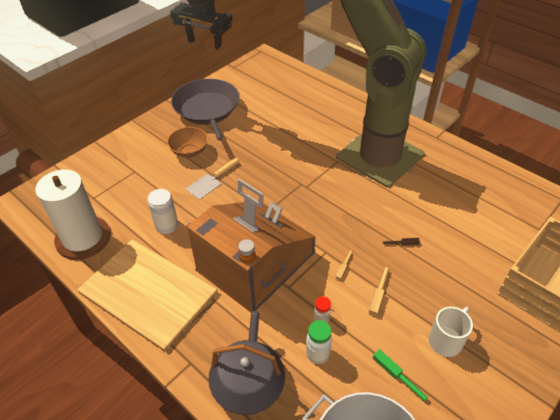

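View pics/top0.png

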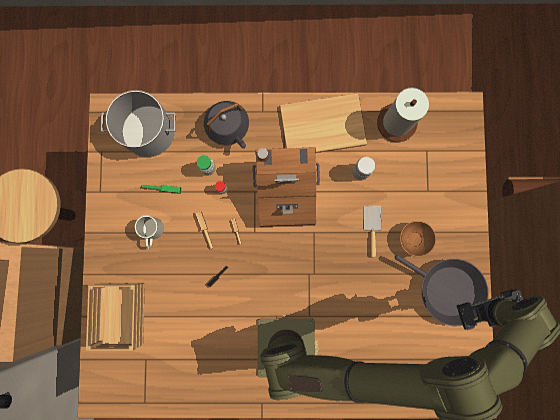

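The wooden pin (the larger of the two in that colour) is at scene (378,293), top (203,229). The smaller one is at scene (344,266), and the black and green ones are decoys. The chest is at top (287,188) with the hasp standing up. Next come zoomed crops.

Run:
```python
from h import *
P={n:capture(n) for n in('scene','top')}
import pickle;pickle.dump(P,open('P0.pkl','wb'))
s=P['scene']['frame'][170:310,180:330];t=P['top']['frame'][140:240,190:340]
f=lambda a,w,h:cv2.resize(a,(w,h),interpolation=cv2.INTER_CUBIC)
cv2.imwrite('pics/c1.png',f(s,640,597)[:,:,::-1])
cv2.imwrite('pics/c2.png',f(t,800,533)[:,:,::-1])
for n,uv in(('scene',(378,296)),('top',(203,228))):
    for r in models.trace(P[n],'pin'):
        m=r['pixels'];ys,xs=np.nonzero(m);pts=np.c_[xs,ys].astype(float);c=pts.mean(0)
        if np.hypot(*(c-uv))>12: continue
        u,S,vt=np.linalg.svd(pts-c,full_matrices=False);d=vt[0];a=(pts-c)@d
        # width profile
        print(n,round(r['score'],2),len(xs),c.round(1),d.round(3),a.min().round(1),a.max().round(1),np.histogram(a,bins=12)[0])
        print((c+d*a.min()).round(1),(c+d*a.max()).round(1))
```

```text
scene 0.72 368 [378.6 294.7] [-0.307  0.952] -28.3 21.3 [19 22 19 19 20 35 42 42 39 38 38 35]
[387.3 267.8] [372. 315.]
top 0.63 213 [202.8 225.2] [0.357 0.934] -15.0 22.3 [22 25 24 26 24 23 18 11 12 10 10  8]
[197.4 211.2] [210.7 246.1]
```

View pics/c1.png

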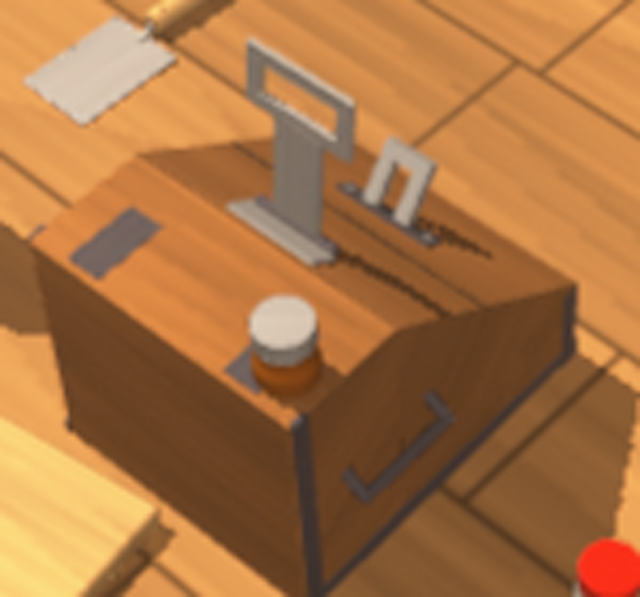

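View pics/c2.png

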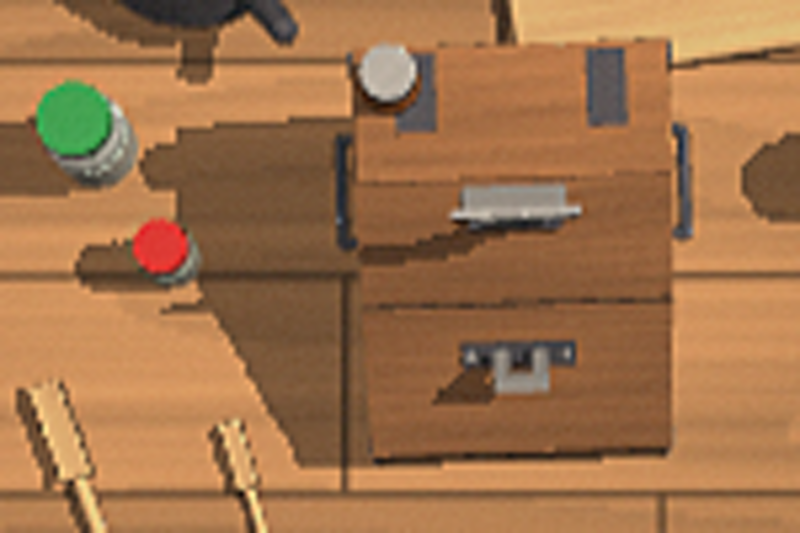

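The crops show the hasp standing about square off the slope and the staple close to the plate's middle. The chest corners are clear in both views. I'll fit the chest pose from those corners, then work out the hasp angle, staple offset and pin.

```bash
cat > fit.py <<'E'
from h import *
import pickle
from scipy.optimize import least_squares
P=pickle.load(open('P0.pkl','rb'))
S=lambda u,v:(180+(u+.5)/4.267-.5,170+(v+.5)/4.264-.5)
T=lambda u,v:(190+(u+.5)/5.333-.5,140+(v+.5)/5.33-.5)
c,s=np.cos(np.radians(35)),np.sin(np.radians(35))
def sl(x,y,n): # plate frame -> chest frame
    return [-.12+(.075+x)*c-n*s, y, .07+(.075+x)*s+n*c]
H=.1847
pts=[('scene',(.13,-.1,H),S(37,238)),('scene',(.044,-.1,H),S(137,153)),('scene',(.044,.1,H),S(400,330)),('scene',(-.12,.1,.07),S(573,287)),
('scene',(.13,.1,0),S(315,592)),('scene',(-.12,.1,0),S(573,353)),('scene',(.13,-.1,0),S(70,427)),('scene',(.13,.1,H),S(305,422)),
('top',(.13,-.1,H),T(670,40)),('top',(.044,.1,H),T(357,183)),('top',(.044,-.1,H),T(670,172)),('top',(-.12,.1,.07),T(373,460)),('top',(-.12,-.1,.07),T(668,450)),
('scene',sl(0,-.037,2e-3),S(340,187)),('scene',sl(0,.037,2e-3),S(438,241)),('top',sl(0,.037,2e-3),T(463,354)),('top',sl(0,-.037,2e-3),T(576,353))]
def W(q,X):
    a=q[2];R=np.array([[np.cos(a),-np.sin(a),0],[np.sin(a),np.cos(a),0],[0,0,1]]);return R@np.array(X)+[q[0],q[1],0]
if __name__=='__main__':
    f=lambda q:np.concatenate([proj(P[n],W(q,X))[0]-uv for n,X,uv in pts])
    r=least_squares(f,[.6,0,0],loss='soft_l1');q=r.x;print(q,np.degrees(q[2]))
    print(f(q).reshape(-1,2).round(1).tolist())
    J=r.jac;print('sd',np.sqrt(np.diag(np.linalg.inv(J.T@J)))*1.0)
    np.save('q.npy',q)
    # hasp: frame top corners, 3 params theta
    hp=lambda th,r,y:sl(.095-r*np.cos(th),y,.004+r*np.sin(th))
    ob=[('scene',-.038,S(250,42)),('scene',.038,S(351,103)),('top',.038,T(452,213)),('top',-.038,T(580,209))]
    g=lambda z:np.concatenate([proj(P[n],W(q,hp(z[0],.116,y)))[0]-uv for n,y,uv in ob])
    r=least_squares(g,[1.57]);print('hasp',r.x,g(r.x).reshape(-1,2).round(1).tolist())
    # staple offset: bar outer top corners + leg feet (upslope face)
    ob=[('scene',(.004,-.0175,.044),S(388,140)),('scene',(.004,.0175,.044),S(430,173)),('scene',(.004,-.0125,.002),S(374,199)),('scene',(.004,.0125,.002),S(405,224)),
     ('top',(0,.0175,.044),T(495,383)),('top',(0,-.0175,.044),T(551,382))]
    g=lambda z:np.concatenate([proj(P[n],W(q,sl(X[0],X[1]+z[0],X[2])))[0]-uv for n,X,uv in ob])
    r=least_squares(g,[0.]);print('staple',r.x,g(r.x).reshape(-1,2).round(1).tolist())
    # pin
    for n,m in(('handle end',((372,315),(197.4,211.2))),('tip',((387.3,267.8),(210.7,246.1)))):
        print(n,tri([(P['scene'],m[0]),(P['top'],m[1])]).round(4),onz(P['scene'],m[0],.011).round(4),onz(P['top'],m[1],.011).round(4))
    for n,b in(('loop',sl(0,0,.02)),('hinge',sl(.095,0,.004))):print(n,W(q,b))
    for n,z,uv in(('shaker',.07,T(160,247)),('jar',.11,T(75,122)),('pepper',.23,T(388,73))):print(n,onz(P['top'],uv,z).round(3))
    print('tin',onz(P['top'],(365,165),.12).round(3))
E
python3 fit.py
```

```text
[ 0.55782299 -0.00380219  0.03608473] 2.067503017823849
[[-2.1, -0.1], [0.1, -0.6], [-0.1, -1.2], [1.2, -1.9], [-1.3, 4.5], [0.3, -1.0], [0.3, 0.8], [-3.2, 0.7], [-1.1, -0.4], [-1.1, 0.4], [0.1, 0.1], [-0.5, -0.2], [0.4, -0.5], [0.8, -1.6], [-0.6, -0.4], [-0.6, 0.8], [-0.5, 0.1]]
sd [0.00096889 0.00101629 0.00800206]
hasp [2.09328027] [[-0.7, -0.9], [0.3, -0.1], [-0.7, -0.0], [-0.3, -0.2]]
staple [0.00097576] [[0.3, -1.0], [0.9, -2.2], [-0.7, 0.5], [-0.7, -0.7], [-1.1, 1.1], [-1.2, 0.8]]
handle end [0.4931 0.3247 0.004 ] [0.4969 0.3268 0.011 ] [0.4926 0.3231 0.011 ]
tip [0.362  0.2737 0.0182] [0.3552 0.2737 0.011 ] [0.3637 0.2724 0.011 ]
loop [ 0.48783345 -0.00632885  0.12940127]
hinge [ 0.57477349 -0.00319027  0.1707846 ]
shaker [0.577 0.233 0.07 ]
jar [0.655 0.285 0.11 ]
pepper [0.659 0.072 0.23 ]
tin [ 0.642 -0.28   0.12 ]
```

```bash
cat > go.py <<'E'
from h import *
from fit import sl,W
q=np.load('q.npy');Ry=Ro.from_euler
def Rt(tilt,yaw=None):  # tool x = chest x, z down; tilt>0 leans z toward +x (35 = square on slope)
    y=np.degrees(q[2]) if yaw is None else yaw
    return Ro.from_euler('z',y,degrees=True)*Ro.from_euler('y',-tilt,degrees=True)*Ro.from_euler('x',180,degrees=True)
def rep(X,R):
    s=read_state();R0=Ro.from_euler('xyz',s['ee_rot'],degrees=True)
    d=R0.inv().apply(np.array(X)-s['ee_pos']);r=(R0.inv()*R).as_rotvec(degrees=True)
    print('shift',d.round(4).tolist(),'rot',r.round(2).tolist(),'tgt',np.round(X,4).tolist())
def plate(x,y,n): return W(q,sl(x,y,n))
def where():
    s=read_state();a=-q[2];p=s['ee_pos']-[q[0],q[1],0];p=Ro.from_euler('z',a).apply(p)-np.array(sl(0,0,0))
    c,t=np.cos(np.radians(35)),np.sin(np.radians(35));f=Ro.from_euler('z',a).apply(s['ft_force'])
    print('plate frame mm',(1e3*np.array([p[0]*c+p[2]*t,p[1],-p[0]*t+p[2]*c])).round(1).tolist(),'F',[round(v,1) for v in(f[0]*c+f[2]*t,f[1],-f[0]*t+f[2]*c)],
     'rot',s['ee_rot'].round(1).tolist(),'open',round(s['opening']*88.1,1),'t',round(s['t'],2))
E
python3 - <<'E'
from go import *
where(); rep(W(q,(.05,0,.36)),Rt(0))
E
```

```text
plate frame mm [-231.3, -582.9, 278.4] F [np.float64(-0.5), np.float64(0.3), np.float64(0.5)] rot [180.0, -0.0, 15.9] open 88.3 t 1.4
shift [0.5839, -0.4564, -0.1516] rot [0.0, -0.0, 13.85] tgt [0.6078, -0.002, 0.36]
```

send_rows(
  series=[
    [0.03,-0.02,-0.035,0,0,0,0.0],
    [0.06,-0.04,-0.07,0,0,0,0.0],
    [0.09,-0.065,-0.1,0,0,0,0.0],
    [0.12,-0.09,-0.13,0,0,0,0.0],
    [0.145,-0.115,-0.15,0,0,0,0.0],
  ],
)

```text
t: 1.9
ee_pos: [0.2813, -0.4495, 0.3607]
ee_rot: [179.8, -0.1, 16.0]
ft_force: [1.1, -0.8, -0.5]
opening: 0.567
grip_force: 0.0
```

send_rows(
  series=[
    [0.038,-0.03,0,0,0,0,0.0],
    [0.076,-0.06,0,0,0,0,0.0],
    [0.114,-0.09,0,0,0,0,0.0],
    [0.152,-0.12,0,0,0,0,0.0],
    [0.19,-0.15,0,0,0,0,0.0],
  ],
)

```text
t: 2.4
ee_pos: [0.4217, -0.2527, 0.3587]
ee_rot: [180.0, -0.0, 15.9]
ft_force: [0.9, -0.2, 0.4]
opening: 0.116
grip_force: 0.0
```

send_rows(
  series=[
    [0.038,-0.03,0,0,0,3,0.0],
    [0.076,-0.06,0,0,0,6,0.0],
    [0.114,-0.09,0,0,0,10,0.0],
    [0.152,-0.12,0,0,0,13.8,0.0],
    [0.19,-0.15,0,0,0,13.8,0.0],
  ],
)

```text
t: 2.9
ee_pos: [0.5634, -0.0563, 0.3586]
ee_rot: [180.0, -0.0, 2.0]
ft_force: [0.7, -0.3, 0.6]
opening: 0.007
grip_force: 0.0
```

Run:
```python
from go import *
where(); rep(W(q,(.05,0,.36)),Rt(0));rep(W(q,(.05,0,.25)),Rt(0))
```

```text
plate frame mm [191.8, -52.7, 165.5] F [np.float64(1.0), np.float64(-0.3), np.float64(0.1)] rot [180.0, -0.0, 2.0] open 0.6 t 2.9
shift [0.0463, -0.0527, -0.0014] rot [0.03, -0.02, -0.04] tgt [0.6078, -0.002, 0.36]
shift [0.0463, -0.0528, 0.1086] rot [0.03, -0.02, -0.04] tgt [0.6078, -0.002, 0.25]
```

send_rows(
  series=[
    [0.023,-0.026,0,0,0,0,0.0],
    [0.046,-0.053,0,0,0,0,0.0],
    [0.046,-0.053,0.04,0,0,0,0.0],
    [0.046,-0.053,0.075,0,0,0,0.0],
    [0.046,-0.053,0.109,0,0,0,0.0],
  ],
)

```text
t: 3.4
ee_pos: [0.6064, -0.003, 0.2481]
ee_rot: [180.0, -0.0, 2.2]
ft_force: [1.3, 0.7, 0.5]
opening: 0.01
grip_force: 0.0
```

Run:
```python
from go import *
where()
for th in [120,110,100,90,80,70,60,50,40,30,20,10,5,0]:
    t=np.radians(th);ph=35*np.clip((th-60)/60,0,1);p=np.radians(ph);r=.070;o=.002
    x=.095-r*np.cos(t)+o*np.sin(t)+.009*np.cos(p);n=.004+r*np.sin(t)+o*np.cos(t)-.009*np.sin(p)
    print(th,end=' ');rep(plate(x,0,n),Rt(35-ph))
```

```text
plate frame mm [165.2, -1.0, 49.2] F [np.float64(1.4), np.float64(0.6), np.float64(-0.4)] rot [180.0, -0.0, 2.2] open 0.9 t 3.4
120 shift [-0.0267, -0.001, 0.0074] rot [0.01, -0.0, 0.09] tgt [0.5797, -0.003, 0.2407]
110 shift [-0.0389, -0.001, 0.0082] rot [0.0, 5.83, 0.09] tgt [0.5675, -0.0035, 0.2398]
100 shift [-0.0506, -0.001, 0.0112] rot [-0.0, 11.66, 0.09] tgt [0.5558, -0.0039, 0.2369]
90 shift [-0.0615, -0.0011, 0.0161] rot [-0.01, 17.5, 0.09] tgt [0.5449, -0.0043, 0.232]
80 shift [-0.0714, -0.0011, 0.0228] rot [-0.01, 23.33, 0.09] tgt [0.535, -0.0046, 0.2253]
70 shift [-0.08, -0.0011, 0.0311] rot [-0.01, 29.16, 0.09] tgt [0.5265, -0.0049, 0.217]
60 shift [-0.0868, -0.0011, 0.0407] rot [-0.02, 35.0, 0.09] tgt [0.5196, -0.0052, 0.2073]
50 shift [-0.0913, -0.0011, 0.052] rot [-0.02, 35.0, 0.09] tgt [0.5151, -0.0053, 0.196]
40 shift [-0.0938, -0.0011, 0.064] rot [-0.02, 35.0, 0.09] tgt [0.5126, -0.0054, 0.184]
30 shift [-0.0942, -0.0011, 0.0762] rot [-0.02, 35.0, 0.09] tgt [0.5123, -0.0054, 0.1718]
20 shift [-0.0924, -0.0011, 0.0883] rot [-0.02, 35.0, 0.09] tgt [0.5141, -0.0054, 0.1598]
10 shift [-0.0885, -0.0011, 0.0999] rot [-0.02, 35.0, 0.09] tgt [0.5179, -0.0052, 0.1482]
5 shift [-0.0859, -0.0011, 0.1054] rot [-0.02, 35.0, 0.09] tgt [0.5206, -0.0051, 0.1427]
0 shift [-0.0827, -0.0011, 0.1106] rot [-0.02, 35.0, 0.09] tgt [0.5237, -0.005, 0.1374]
```

send_rows(
  series=[
    [-0.0265,-0.001,0.0075,0,0,0,0.0],
    [-0.039,-0.001,0.008,0,6,0,0.0],
    [-0.0505,-0.001,0.011,0,12,0,0.0],
    [-0.0615,-0.001,0.016,0,17.5,0,0.0],
    [-0.0715,-0.001,0.023,0,23,0,0.0],
  ],
)

```text
t: 3.9
ee_pos: [0.5366, -0.005, 0.2284]
ee_rot: [-179.9, -23.2, 2.0]
ft_force: [3.2, -1.9, -1.8]
opening: 0.004
grip_force: 1.2
```

Run:
```python
from go import *
where()
for th in [70,60,50,40,30,20,10,5,0]:
    t=np.radians(th);ph=35*np.clip((th-60)/60,0,1);p=np.radians(ph);r=.070;o=.002
    x=.095-r*np.cos(t)+o*np.sin(t)+.009*np.cos(p);n=.004+r*np.sin(t)+o*np.cos(t)-.009*np.sin(p)
    print(th,end=' ');rep(plate(x,0,n),Rt(35-ph))
```

```text
plate frame mm [96.7, -0.4, 73.1] F [np.float64(1.5), np.float64(-2.0), np.float64(-3.3)] rot [-179.9, -23.2, 2.0] open 0.3 t 3.9
70 shift [-0.0138, -0.0004, 0.0065] rot [-0.09, 5.99, -0.04] tgt [0.5265, -0.0049, 0.217]
60 shift [-0.0239, -0.0004, 0.0126] rot [-0.09, 11.82, -0.04] tgt [0.5196, -0.0052, 0.2073]
50 shift [-0.0325, -0.0004, 0.0213] rot [-0.09, 11.82, -0.04] tgt [0.5151, -0.0053, 0.196]
40 shift [-0.0395, -0.0004, 0.0313] rot [-0.09, 11.82, -0.04] tgt [0.5126, -0.0054, 0.184]
30 shift [-0.0446, -0.0003, 0.0424] rot [-0.09, 11.82, -0.04] tgt [0.5123, -0.0054, 0.1718]
20 shift [-0.0478, -0.0003, 0.0542] rot [-0.09, 11.82, -0.04] tgt [0.5141, -0.0054, 0.1598]
10 shift [-0.0488, -0.0003, 0.0663] rot [-0.09, 11.82, -0.04] tgt [0.5179, -0.0052, 0.1482]
5 shift [-0.0485, -0.0003, 0.0724] rot [-0.09, 11.82, -0.04] tgt [0.5206, -0.0051, 0.1427]
0 shift [-0.0477, -0.0003, 0.0785] rot [-0.09, 11.82, -0.04] tgt [0.5237, -0.005, 0.1374]
```

send_rows(
  series=[
    [-0.014,0,0.0065,0,6,0,0.0],
    [-0.024,0,0.0125,0,12,0,0.0],
    [-0.0325,0,0.0215,0,12,0,0.0],
    [-0.0395,0,0.0315,0,12,0,0.0],
    [-0.0445,0,0.0425,0,12,0,0.0],
  ],
)

```text
t: 4.4
ee_pos: [0.5422, -0.0147, 0.2787]
ee_rot: [-179.6, -30.3, 2.0]
ft_force: [1.3, -0.6, 1.2]
opening: 0.009
grip_force: 0.0
```

send_rows(
  series=[
    [-0.0055,0,0.011,0,0,0,0.0],
    [-0.009,0,0.0225,0,0,0,0.0],
    [-0.01,0,0.0285,0,0,0,0.0],
    [-0.0105,0,0.033,0,0,0,0.0],
    [-0.0105,0,0.033,0,0,0,0.0],
  ],
)

```text
t: 4.9
ee_pos: [0.5549, -0.0151, 0.2581]
ee_rot: [-179.5, -28.8, 2.3]
ft_force: [-0.4, -0.3, -0.1]
opening: 0.005
grip_force: 0.0
```

Run:
```python
from go import *
where()
```

```text
plate frame mm [128.4, -11.2, 87.1] F [np.float64(-0.4), np.float64(-0.3), np.float64(0.2)] rot [-179.5, -28.8, 2.3] open 0.5 t 4.9
```

Run:
```python
from go import *
s=read_state();print(s['joint_positions'].round(1),s['ee_pos'],s['ee_rot'])
p=capture('scene');save(p,'s2');
cv2.imwrite('pics/s2.png',cv2.resize(p['frame'][100:310,150:430],(800,600))[:,:,::-1])
```

```text
[   0.5   21.9   -5.1  128.2   61.3    2.5 -152.1] [ 0.55490137 -0.01513832  0.25805444] [-179.54146154  -28.78153439    2.28467841]
```

View pics/s2.png

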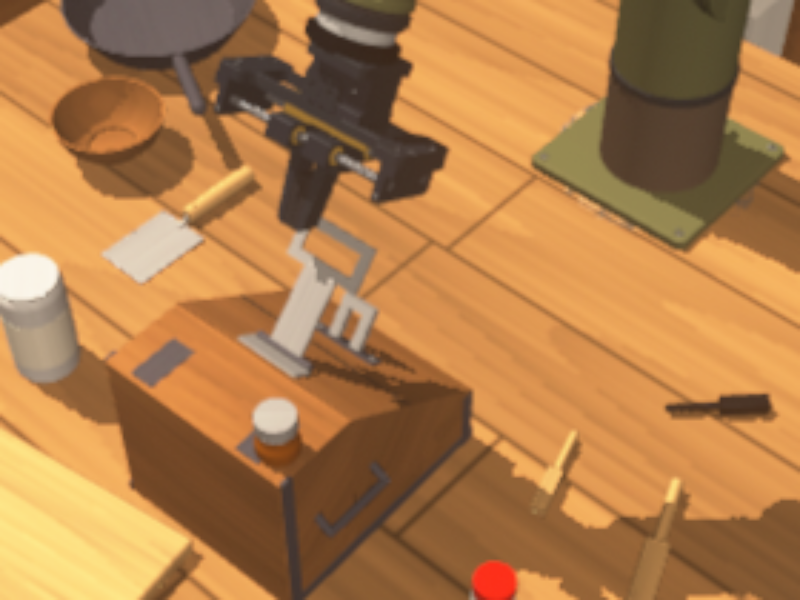

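The tilted tool ran into the limits of joints 6 and 7, so I'll do the swing with the tool vertical. For the pin, I'll grasp it with the tool leaning back so the insertion can also be near vertical. First I unwind the wrist.

Run:
```python
from go import *
from scipy.optimize import least_squares
p=capture('scene')
hp=lambda th,r,y:sl(.095-r*np.cos(th),y,.004+r*np.sin(th))
ob=[(-.038,(255,177.7)),(.038,(281.3,187.5))]
g=lambda z:np.concatenate([proj(p,W(q,hp(z[0],.116,y)))[0]-uv for y,uv in ob])
r=least_squares(g,[1.5]);print('hasp',np.degrees(r.x),g(r.x).round(1))
where(); rep(W(q,(.03,0,.36)),Rt(0))
```

```text
hasp [85.94160916] [ 1.3 -5.8 -0.9 -1.2]
plate frame mm [128.5, -11.3, 87.8] F [np.float64(0.1), np.float64(0.2), np.float64(-0.2)] rot [-179.6, -28.8, 2.3] open 0.2 t 5.0
shift [0.0784, -0.0117, -0.0725] rot [-0.49, -28.82, 0.34] tgt [0.5878, -0.0027, 0.36]
```

send_rows(
  series=[
    [0.02,-0.002,-0.03,0,-6,0,0.0],
    [0.04,-0.005,-0.055,0,-12,0,0.0],
    [0.06,-0.008,-0.065,0,-18,0,0.0],
    [0.078,-0.011,-0.072,0,-24,0,0.0],
    [0.078,-0.012,-0.072,0,-29,0,0.0],
  ],
)

```text
t: 5.5
ee_pos: [0.589, -0.0087, 0.3519]
ee_rot: [178.6, -8.7, 1.6]
ft_force: [2.4, -0.9, -0.7]
opening: 0.003
grip_force: 0.0
```

send_rows(
  series=[
    [0,0,0,0,0,0,0.0],
    [0,0,0,0,0,0,0.0],
    [0,0,0,0,0,0,0.0],
  ],
)

```text
t: 5.8
ee_pos: [0.5878, -0.0091, 0.3482]
ee_rot: [178.4, -8.8, 1.7]
ft_force: [0.6, -0.2, 0.6]
opening: 0.005
grip_force: 0.0
```

Run:
```python
from go import *
print(read_state()['joint_positions'].round(1))
where(); rep(W(q,(.03,0,.25)),Rt(0))
```

```text
[  21.9   28.3  -43.5   93.    26.7   59.9 -117.4]
plate frame mm [207.3, -6.4, 142.0] F [np.float64(0.8), np.float64(-0.2), np.float64(0.1)] rot [178.4, -8.8, 1.7] open 0.4 t 5.8
shift [-0.0148, -0.0091, 0.0969] rot [1.66, -8.76, -0.48] tgt [0.5878, -0.0027, 0.25]
```

send_rows(
  series=[
    [0,-0.009,0.0,1.6,-4,0,0.0],
    [0,-0.009,0.0,1.6,-8.8,0,0.0],
    [-0.005,-0.009,0.035,1.6,-8.8,0,0.0],
    [-0.01,-0.009,0.07,1.6,-8.8,0,0.0],
    [-0.015,-0.009,0.097,1.6,-8.8,0,0.0],
  ],
)

```text
t: 6.3
ee_pos: [0.5871, -0.0029, 0.2483]
ee_rot: [180.0, 0.1, 1.6]
ft_force: [-0.6, -0.1, -0.3]
opening: 0.003
grip_force: 0.0
```

Run:
```python
from go import *
print(read_state()['joint_positions'].round(1));where()
for th in [95,85,75,65,55,45,36,34,25,15,7,0]:
    t=np.radians(th);p=np.radians(35);r=.070 if th>35 else .058;o=.002;k=.009 if th>35 else -.009
    x=.095-r*np.cos(t)+o*np.sin(t)+k*np.cos(p);n=.004+r*np.sin(t)+o*np.cos(t)-k*np.sin(p)
    print(th,end=' ');rep(plate(x,0,n),Rt(0))
```

```text
[  18.8   38.3  -41.1   92.6   28.1   59.9 -119. ]
plate frame mm [149.5, -0.2, 60.4] F [np.float64(-0.7), np.float64(-0.1), np.float64(0.1)] rot [180.0, 0.1, 1.6] open 0.2 t 6.3
95 shift [-0.0366, 0.0001, 0.0159] rot [0.03, 0.11, -0.45] tgt [0.5505, -0.0041, 0.2324]
85 shift [-0.0468, 0.0002, 0.0227] rot [0.03, 0.11, -0.45] tgt [0.5403, -0.0044, 0.2257]
75 shift [-0.0556, 0.0002, 0.0311] rot [0.03, 0.11, -0.45] tgt [0.5315, -0.0048, 0.2173]
65 shift [-0.0629, 0.0003, 0.0409] rot [0.03, 0.11, -0.45] tgt [0.5242, -0.005, 0.2075]
55 shift [-0.0683, 0.0003, 0.0518] rot [0.03, 0.11, -0.45] tgt [0.5187, -0.0052, 0.1966]
45 shift [-0.0718, 0.0003, 0.0635] rot [0.03, 0.11, -0.45] tgt [0.5152, -0.0053, 0.1849]
36 shift [-0.0731, 0.0003, 0.0744] rot [0.03, 0.11, -0.45] tgt [0.5139, -0.0054, 0.174]
34 shift [-0.0792, 0.0004, 0.0767] rot [0.03, 0.11, -0.45] tgt [0.5078, -0.0056, 0.1718]
25 shift [-0.0786, 0.0004, 0.0857] rot [0.03, 0.11, -0.45] tgt [0.5084, -0.0056, 0.1627]
15 shift [-0.0763, 0.0003, 0.0956] rot [0.03, 0.11, -0.45] tgt [0.5106, -0.0055, 0.1528]
7 shift [-0.0733, 0.0003, 0.1031] rot [0.03, 0.11, -0.45] tgt [0.5137, -0.0054, 0.1453]
0 shift [-0.0698, 0.0003, 0.1093] rot [0.03, 0.11, -0.45] tgt [0.5172, -0.0053, 0.1392]
```

send_rows(
  series=[
    [-0.0365,0,0.016,0,0,0,0.0],
    [-0.0555,0,0.031,0,0,0,0.0],
    [-0.063,0,0.041,0,0,0,0.0],
    [-0.0685,0,0.052,0,0,0,0.0],
    [-0.072,0,0.0635,0,0,0,0.0],
  ],
)

```text
t: 6.8
ee_pos: [0.5126, -0.0049, 0.1869]
ee_rot: [179.9, 0.3, 1.6]
ft_force: [-4.2, -1.3, 5.4]
opening: 0.001
grip_force: 2.9
```

Run:
```python
from go import *
print(read_state()['joint_positions'].round(1));where()
for th in [36,34,25,15,7,0]:
    t=np.radians(th);p=np.radians(35);r=.070 if th>35 else .058;o=.002;k=.009 if th>35 else -.009
    x=.095-r*np.cos(t)+o*np.sin(t)+k*np.cos(p);n=.004+r*np.sin(t)+o*np.cos(t)-k*np.sin(p)
    print(th,end=' ');rep(plate(x,0,n),Rt(0))
```

```text
[  19.3   37.1  -39.1  109.2   32.3   45.5 -126.1]
plate frame mm [53.3, 0.5, 52.9] F [np.float64(-0.4), np.float64(-1.1), np.float64(6.9)] rot [179.9, 0.3, 1.6] open 0.0 t 6.8
36 shift [0.0013, 0.0005, 0.0129] rot [0.1, 0.27, -0.43] tgt [0.5139, -0.0054, 0.174]
34 shift [-0.0047, 0.0005, 0.0152] rot [0.1, 0.27, -0.43] tgt [0.5078, -0.0056, 0.1718]
25 shift [-0.0041, 0.0005, 0.0242] rot [0.1, 0.27, -0.43] tgt [0.5084, -0.0056, 0.1627]
15 shift [-0.0018, 0.0005, 0.0341] rot [0.1, 0.27, -0.43] tgt [0.5106, -0.0055, 0.1528]
7 shift [0.0013, 0.0004, 0.0416] rot [0.1, 0.27, -0.43] tgt [0.5137, -0.0054, 0.1453]
0 shift [0.0048, 0.0004, 0.0477] rot [0.1, 0.27, -0.43] tgt [0.5172, -0.0053, 0.1392]
```

send_rows(
  series=[
    [-0.003,0,0.014,0,0,0,0.0],
    [-0.004,0,0.024,0,0,0,0.0],
    [-0.002,0,0.034,0,0,0,0.0],
    [0.001,0,0.0415,0,0,0,0.0],
    [0.004,0,0.046,0,0,0,0.0],
  ],
)

```text
t: 7.3
ee_pos: [0.5212, -0.0039, 0.1409]
ee_rot: [-180.0, -0.0, 1.6]
ft_force: [-4.0, 0.2, 3.3]
opening: 0.002
grip_force: 2.0
```

send_rows(
  series=[
    [0.001,0,0.002,0,0,0,0.0],
    [0.001,0,0.003,0,0,0,0.0],
    [0.001,0,0.003,0,0,0,0.0],
  ],
)

```text
t: 7.6
ee_pos: [0.5232, -0.0036, 0.1388]
ee_rot: [-179.9, -0.2, 1.6]
ft_force: [-0.4, 0.3, -0.4]
opening: 0.003
grip_force: 0.1
```

Run:
```python
from go import *
print(read_state()['joint_positions'].round(1));where();print(read_state()['ft_force'])
```

```text
[  16.8   41.3  -35.6  110.6   36.9   39.7 -129.8]
plate frame mm [34.4, 1.4, 7.4] F [np.float64(-0.5), np.float64(0.3), np.float64(-0.1)] rot [-179.9, -0.2, 1.6] open 0.2 t 7.6
[-0.36802455  0.32505103 -0.39868656]
```

send_rows(
  series=[
    [0,0,0.001,0,0,0,0.0],
    [0,0,0.002,0,0,0,0.0],
    [0,0,0.003,0,0,0,0.0],
    [0,0,0.003,0,0,0,0.0],
  ],
)

```text
t: 8.0
ee_pos: [0.5236, -0.0035, 0.136]
ee_rot: [-179.9, -0.2, 1.6]
ft_force: [0.4, 0.3, 3.4]
opening: 0.007
grip_force: 1.6
```

Run:
```python
from go import *
where()
p=capture('scene');t=capture('top')
a=cv2.resize(p['frame'][160:280,200:320],(400,400),interpolation=2);b=cv2.resize(t['frame'][140:240,240:340],(400,400),interpolation=2)
cv2.imwrite('pics/s3.png',np.hstack([a,b])[:,:,::-1])
```

```text
plate frame mm [33.2, 1.5, 4.8] F [np.float64(2.2), np.float64(0.3), np.float64(2.5)] rot [-179.9, -0.2, 1.6] open 0.6 t 8.0
```

View pics/s3.png

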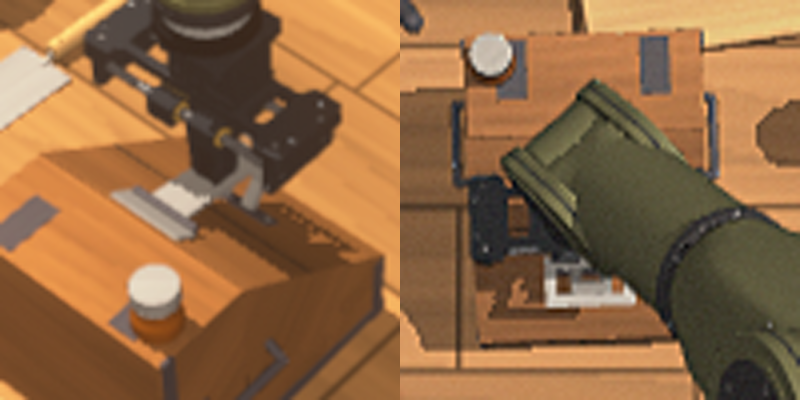

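The hasp is nearly flat with the staple up through its window: scene crop (250,190), top crop (590,270). I'll keep pressing until it is stiff.

send_rows(
  series=[
    [0,0,0.0015,0,0,0,0.0],
    [0,0,0.003,0,0,0,0.0],
    [0,0,0.0045,0,0,0,0.0],
    [0,0,0.0045,0,0,0,0.0],
  ],
)

```text
t: 8.5
ee_pos: [0.5225, -0.0036, 0.131]
ee_rot: [-179.9, -0.1, 1.6]
ft_force: [1.4, -0.1, 2.6]
opening: 0.006
grip_force: 1.2
```

send_rows(
  series=[
    [0,0,0.0015,0,0,0,0.0],
    [0,0,0.003,0,0,0,0.0],
    [0,0,0.003,0,0,0,0.0],
  ],
)

```text
t: 8.8
ee_pos: [0.5222, -0.0037, 0.1279]
ee_rot: [-179.9, -0.0, 1.6]
ft_force: [0.2, 0.7, 2.1]
opening: 0.005
grip_force: 1.1
```

Run:
```python
from go import *
where()
```

```text
plate frame mm [27.4, 1.4, -1.0] F [np.float64(1.4), np.float64(0.7), np.float64(1.6)] rot [-179.9, -0.0, 1.6] open 0.4 t 8.8
```

Run:
```python
from go import *
p=capture('scene');s=read_state()
f=p['frame'].copy();im=cv2.resize(f[160:280,200:320],(600,600),interpolation=2)
def dr(X,col):
    u=proj(p,np.array(X));u=((u-[200,160]+.5)*5).astype(int)
    cv2.polylines(im,[u],True,col,1)
for th,col in((0,(0,255,0)),(.25,(255,255,0))):
    hp=lambda r,y:plate(.095-r*np.cos(th)+.002*np.sin(th),y,.004+r*np.sin(th)+.002*np.cos(th))
    dr([hp(.079,-.038),hp(.116,-.038),hp(.116,.038),hp(.079,.038)],col);dr([hp(.004,-.017),hp(.079,-.017),hp(.079,.017),hp(.004,.017)],col)
dr([W(q,(.044,-.1,.1847)),W(q,(.044,.1,.1847)),W(q,(-.12,.1,.07)),W(q,(-.12,-.1,.07))],(0,0,255))
dr([plate(.004,-.0175,.002),plate(.004,-.0175,.044),plate(.004,.0175,.044),plate(.004,.0175,.002)],(255,0,255))
t=s['ee_pos'];dr([t+[-.009,-.0175,0],t+[.009,-.0175,0],t+[.009,.0175,0],t+[-.009,.0175,0]],(0,255,255))
cv2.imwrite('pics/s4.png',im[:,:,::-1]);where()
```

```text
plate frame mm [27.2, 1.3, -0.9] F [np.float64(2.1), np.float64(-0.3), np.float64(1.3)] rot [-179.9, -0.0, 1.6] open 0.4 t 8.85
```

View pics/s4.png

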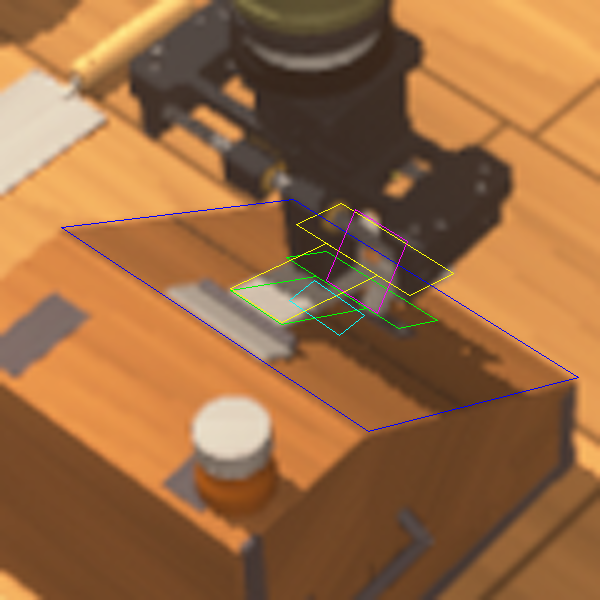

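send_rows(
  series=[
    [0,0,0.0015,0,0,0,0.0],
    [0,0,0.003,0,0,0,0.0],
    [0,0,0.003,0,0,0,0.0],
  ],
)

```text
t: 9.15
ee_pos: [0.5225, -0.0038, 0.125]
ee_rot: [-179.9, -0.1, 1.6]
ft_force: [0.8, 0.2, 3.0]
opening: 0.006
grip_force: 1.1
```

send_rows(
  series=[
    [0,0,0.0015,0,0,0,0.0],
    [0,0,0.003,0,0,0,0.0],
    [0,0,0.003,0,0,0,0.0],
  ],
)

```text
t: 9.45
ee_pos: [0.5223, -0.0038, 0.122]
ee_rot: [-179.9, -0.1, 1.6]
ft_force: [0.8, 0.4, 2.9]
opening: 0.003
grip_force: 1.1
```

Run:
```python
from go import *
from fit import P
for n in P: print(n,proj(P[n],[[.1712,-.6004,.2076],[.1712,-.6004,.27]]).round(1).tolist())
p=capture('scene');t=capture('top')
cv2.imwrite('pics/s5.png',np.hstack([cv2.resize(p['frame'][190:240,230:295],(520,400),interpolation=2),cv2.resize(P['scene']['frame'][0:60,165:240],(280,400),interpolation=2)])[:,:,::-1])
```

```text
scene [[205.5, 52.6], [203.2, 35.1]]
top [[472.8, 304.2], [481.0, 306.3]]
```

View pics/s5.png

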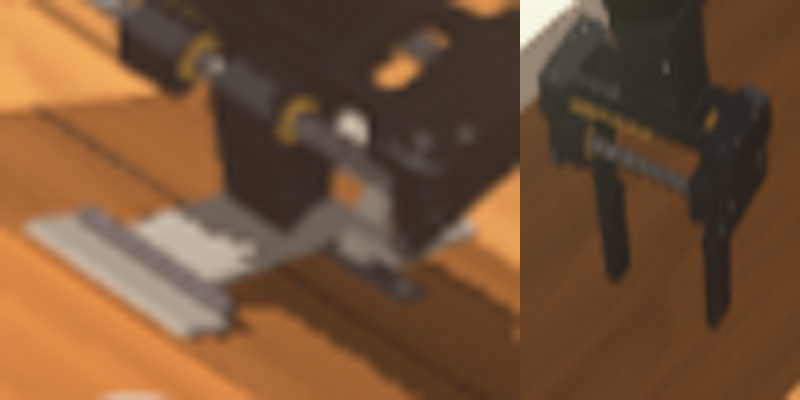

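send_rows(
  series=[
    [0,0,0.001,0,0,0,0.0],
    [0,0,0.002,0,0,0,0.0],
    [0,0,0.003,0,0,0,0.0],
    [0,0,0.003,0,0,0,0.0],
  ],
)

```text
t: 9.95
ee_pos: [0.5225, -0.0037, 0.1191]
ee_rot: [-179.9, -0.1, 1.6]
ft_force: [0.6, 0.1, 1.8]
opening: 0.002
grip_force: 1.3
```

send_rows(
  series=[
    [0,0,0.001,0,0,0,0.0],
    [0,0,0.002,0,0,0,0.0],
    [0,0,0.002,0,0,0,0.0],
  ],
)

```text
t: 10.25
ee_pos: [0.5225, -0.0037, 0.1171]
ee_rot: [-179.9, -0.1, 1.6]
ft_force: [0.5, 0.7, 3.4]
opening: 0.005
grip_force: 1.3
```

send_rows(
  series=[
    [0,0,0.001,0,0,0,0.0],
    [0,0,0.002,0,0,0,0.0],
    [0,0,0.003,0,0,0,0.0],
    [0,0,0.003,0,0,0,0.0],
  ],
)

```text
t: 10.65
ee_pos: [0.5225, -0.0037, 0.114]
ee_rot: [-179.9, -0.1, 1.6]
ft_force: [-0.5, -0.7, 3.0]
opening: 0.007
grip_force: 1.3
```

send_rows(
  series=[
    [0,0,0.001,0,0,0,0.0],
    [0,0,0.002,0,0,0,0.0],
    [0,0,0.002,0,0,0,0.0],
  ],
)

```text
t: 10.95
ee_pos: [0.5227, -0.0037, 0.1121]
ee_rot: [-179.9, -0.1, 1.6]
ft_force: [-0.8, 0.1, 3.1]
opening: 0.005
grip_force: 1.4
```

send_rows(
  series=[
    [0,0,0.001,0,0,0,0.0],
    [0,0,0.002,0,0,0,0.0],
    [0,0,0.002,0,0,0,0.0],
  ],
)

```text
t: 11.25
ee_pos: [0.5231, -0.0037, 0.1113]
ee_rot: [-180.0, -0.2, 1.6]
ft_force: [-2.4, -1.2, 14.1]
opening: 0.003
grip_force: 6.4
```

send_rows(
  series=[
    [0,0,0.001,0,0,0,0.0],
    [0,0,0.002,0,0,0,0.0],
    [0,0,0.002,0,0,0,0.0],
  ],
)

```text
t: 11.55
ee_pos: [0.5233, -0.0036, 0.1109]
ee_rot: [180.0, -0.3, 1.6]
ft_force: [-5.9, -1.0, 27.9]
opening: 0.004
grip_force: 13.2
```

send_rows(
  series=[
    [0,0,0.001,0,0,0,0.0],
    [0,0,0.002,0,0,0,0.0],
    [0,0,0.002,0,0,0,0.0],
  ],
)

```text
t: 11.85
ee_pos: [0.5236, -0.0036, 0.1105]
ee_rot: [179.9, -0.3, 1.6]
ft_force: [-9.9, -3.5, 43.2]
opening: 0.003
grip_force: 20.4
```

send_rows(
  series=[
    [0,0,-0.01,0,0,0,0.0],
    [0,0,-0.04,0,0,0,0.02],
    [0,0,-0.07,0,0,0,0.05],
    [0,0,-0.09,0,0,0,0.05],
    [0,0,-0.09,0,0,0,0.05],
  ],
)

```text
t: 12.35
ee_pos: [0.5239, -0.0035, 0.1982]
ee_rot: [-179.9, -0.3, 1.6]
ft_force: [-1.2, 0.0, 0.1]
opening: 0.349
grip_force: 0.0
```

Run:
```python
from go import *
p=capture('scene')
t=np.array([.5549,-.0151,.2581])
for n,d in(('raw',[0,0,0]),('world',[0,0,.026]),('tool',[-.0125,0,.0228])): print(n,proj(p,t+d).round(1))
where();print(read_state()['joint_positions'].round(1));rep(W(q,(-.081,.001,.135-.026)),Rt(0))
```

```text
raw [[249.7 190. ]]
world [[249.1 182.1]]
tool [[253.  180.2]]
plate frame mm [67.3, 1.1, 54.9] F [np.float64(-0.2), np.float64(-0.7), np.float64(-0.0)] rot [-179.9, -0.2, 1.5] open 34.1 t 12.4
[  19.6   36.9  -39.7  107.3   31.6   47.1 -125.2]
shift [-0.0463, 0.0006, 0.0875] rot [-0.06, -0.18, -0.52] tgt [0.4768, -0.0057, 0.109]
```

The tip in picture s2 matches an offset along the tool: the real finger ends lie about 28 mm behind the reported TCP. Next I straddle the staple to find its y by touch.

send_rows(
  series=[
    [-0.023,0,0,0,0,0,0.055],
    [-0.046,0,0,0,0,-0.5,0.055],
    [-0.046,0,0.03,0,0,-0.5,0.055],
    [-0.046,0,0.06,0,0,-0.5,0.055],
    [-0.046,0,0.085,0,0,-0.5,0.055],
  ],
)

```text
t: 12.9
ee_pos: [0.4749, -0.0055, 0.1086]
ee_rot: [-179.9, 0.1, 2.1]
ft_force: [0.3, -0.3, -0.9]
opening: 0.624
grip_force: 0.0
```

```bash
sed -i 's/^def rep(X,R):/HT=.028\ndef rep(X,R):  # X = wanted true finger end\n    X=np.array(X)+HT*R.as_matrix()[:,2]/; s/p=s\[.ee_pos.\]-\[q\[0\]/p=s["ee_pos"]-HT*Ro.from_euler("xyz",s["ee_rot"],degrees=True).as_matrix()[:,2]-[q[0]/' go.py
python3 - <<'E'
from go import *
where();print(read_state()['joint_positions'].round(1))
p=capture('scene');t=capture('top')
a=cv2.resize(p['frame'][160:280,200:320],(400,400),interpolation=2);b=cv2.resize(t['frame'][140:240,240:340],(400,400),interpolation=2)
cv2.imwrite('pics/s6.png',np.hstack([a,b])[:,:,::-1])
E
```

```text
plate frame mm [-6.4, 1.3, 33.3] F [np.float64(-0.3), np.float64(-0.3), np.float64(-0.9)] rot [-179.9, 0.1, 2.1] open 54.9 t 12.9
[  14.7   41.2  -31.6  119.7   42.4   30.7 -136.2]
```

send_rows(
  series=[
    [0,0,0.004,0,0,0,0.05],
    [0,0,0.008,0,0,0,0.045],
    [0,0,0.008,0,0,0,0.04],
    [0,0,0.008,0,0,0,0.034],
    [0,0,0.008,0,0,0,0.034],
  ],
  grip_force=3,
)

```text
t: 13.5
ee_pos: [0.4772, -0.006, 0.1036]
ee_rot: [180.0, -0.2, 2.0]
ft_force: [0.4, -3.0, 0.7]
opening: 0.395
grip_force: 3.0
```

send_rows(
  series=[
    [0,0,0,0,0,0,0.034],
    [0,0,0,0,0,0,0.034],
    [0,0,0,0,0,0,0.034],
  ],
)

```text
t: 13.8
ee_pos: [0.4771, -0.006, 0.1035]
ee_rot: [180.0, -0.1, 2.0]
ft_force: [1.2, -5.6, 4.7]
opening: 0.396
grip_force: 3.0
```

Run:
```python
from go import *
where();print(read_state()['grip_force'],read_state()['ee_pos'])
```

```text
plate frame mm [-7.6, 0.8, 27.9] F [np.float64(3.5), np.float64(-5.6), np.float64(3.2)] rot [180.0, -0.1, 2.0] open 34.9 t 13.8
2.996827672686777 [ 0.47712367 -0.00596984  0.10351104]
```

send_rows(
  series=[
    [0,0,0,0,0,0,0.05],
    [0,0,0,0,0,0,0.06],
    [0,0,-0.04,0,0,0,0.07],
    [0,0,-0.08,0,0,0,0.088],
    [0,0,-0.12,0,0,0,0.088],
  ],
  grip_force=30,
)

```text
t: 14.3
ee_pos: [0.4758, -0.0038, 0.2242]
ee_rot: [-179.8, -0.0, 2.2]
ft_force: [0.3, -1.0, 0.2]
opening: 0.829
grip_force: 0.0
```

send_rows(
  series=[
    [0,-0.03,0,0,0,-8.5,0.088],
    [0,-0.06,0,0,0,-17,0.088],
    [0,-0.09,0,0,0,-25.5,0.088],
    [0,-0.12,0,0,0,-34,0.088],
    [0,-0.15,0,0,0,-42.5,0.088],
  ],
)

```text
t: 14.8
ee_pos: [0.4703, 0.1468, 0.2232]
ee_rot: [-180.0, -0.1, 45.0]
ft_force: [1.6, 0.2, 0.6]
opening: 0.998
grip_force: 0.0
```

send_rows(
  series=[
    [0,0,0,0,0,-8.5,0.088],
    [0,0,0,0,0,-17,0.088],
    [0,0,0,0,0,-25.5,0.088],
    [0,0,0,0,0,-34,0.088],
    [0,0,0,0,0,-42.5,0.088],
  ],
)

```text
t: 15.3
ee_pos: [0.4704, 0.1457, 0.2231]
ee_rot: [180.0, -0.1, 87.5]
ft_force: [0.6, -0.4, 0.7]
opening: 0.998
grip_force: 0.0
```

send_rows(
  series=[
    [0,0,0,0,0,-8.5,0.088],
    [0,0,0,0,0,-17,0.088],
    [0,0,0,0,0,-25.5,0.088],
    [0,0,0,0,0,-34,0.088],
    [0,0,0,0,0,-42.5,0.088],
  ],
)

```text
t: 15.8
ee_pos: [0.4705, 0.1456, 0.2232]
ee_rot: [179.9, -0.1, 130.0]
ft_force: [0.1, -0.8, -0.2]
opening: 0.995
grip_force: 0.0
```

send_rows(
  series=[
    [0,0,0,0,0,-8.5,0.088],
    [0,0,0,0,0,-17,0.088],
    [0,0,0,0,0,-25.5,0.088],
    [0,0,0,0,0,-34,0.088],
    [0,0,0,0,0,-42.5,0.088],
  ],
)

```text
t: 16.3
ee_pos: [0.4704, 0.1456, 0.2231]
ee_rot: [179.8, 0.0, 172.5]
ft_force: [0.1, -0.2, 0.8]
opening: 1.0
grip_force: 0.0
```

Run:
```python
from go import *
from scipy.optimize import least_squares
print(read_state()['joint_positions'].round(1));where()
F=Ro.from_euler('z',180,degrees=True)
rep([.461,.312,.12],Rt(0,21)*F);rep([.461,.312,.09],Rt(-33,21)*F);rep([.461,.312,.008],Rt(-33,21)*F)
p=capture('scene');print([(np.round(r['uv']).tolist(),round(r['score'],2)) for r in models.boxes_of(p,'hasp')+models.boxes_of(p,'pin')])
t=capture('top')
a=cv2.resize(p['frame'][160:310,200:410],(560,400),interpolation=2);b=cv2.resize(t['frame'][190:230,270:305],(240,400),interpolation=2)
cv2.imwrite('pics/s7.png',np.hstack([a,b])[:,:,::-1])
```

```text
[ 20.4  50.  -81.8 109.5  53.1  71.3   2.6]
plate frame mm [60.0, 152.4, 126.5] F [np.float64(0.6), np.float64(-0.2), np.float64(0.6)] rot [179.8, 0.0, 172.5] open 88.1 t 16.3
shift [0.0311, 0.1634, 0.1315] rot [0.15, 0.06, -28.49] tgt [0.461, 0.312, 0.092]
shift [0.0445, 0.156, 0.157] rot [8.35, 32.37, -27.64] tgt [0.4468, 0.3065, 0.0665]
shift [0.0445, 0.1558, 0.239] rot [8.35, 32.37, -27.64] tgt [0.4468, 0.3065, -0.0155]
[([260.0, 223.0], 0.89), ([377.0, 296.0], 0.17), ([392.0, 367.0], 0.95), ([408.0, 244.0], 0.77), ([379.0, 296.0], 0.63), ([343.0, 264.0], 0.57)]
```

View pics/s7.png

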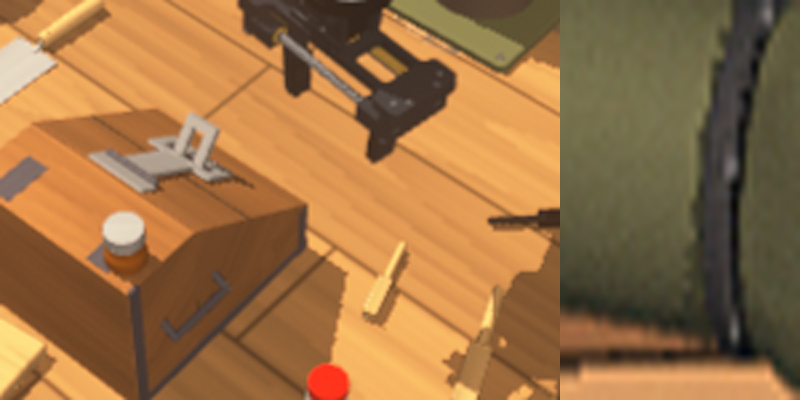

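The hasp lies flat over the plate with the staple standing through it. The pin has not moved, near image (380,297). I'm moving to hover above it with the tool leaning back.

send_rows(
  series=[
    [0.01,0.03,0.03,0.8,3.2,-2.8,0.06],
    [0.018,0.065,0.06,2.5,9.7,-8.3,0.06],
    [0.027,0.095,0.09,4.2,16.2,-13.8,0.06],
    [0.036,0.125,0.12,5.9,22.7,-19.3,0.06],
    [0.0445,0.156,0.14,7.6,29.1,-24.9,0.06],
  ],
)

```text
t: 17.0
ee_pos: [0.4487, 0.3059, 0.0812]
ee_rot: [-178.8, -29.8, -163.0]
ft_force: [2.7, 0.8, 0.2]
opening: 0.681
grip_force: 0.0
```

Run:
```python
from go import *
print(read_state()['joint_positions'].round(1));where();s=read_state();print(s['ee_pos'],s['ee_rot'])
F=Ro.from_euler('z',180,degrees=True)
rep([.461,.312,.05],Rt(-33,21)*F);rep([.461,.312,.008],Rt(-33,21)*F)
p=capture('scene')
print('start-hover proj',[proj(p,[.4704,.1456,.2231+h]).round(1).tolist() for h in(0,.02,.028,.035)])
```

```text
[ -6.2  75.7 -73.9  76.9  46.5  93.8  30. ]
plate frame mm [-25.6, 317.6, 8.8] F [np.float64(2.3), np.float64(0.7), np.float64(-1.4)] rot [-178.8, -29.8, -163.0] open 60.0 t 17.0
[0.44874114 0.30594267 0.08123541] [-178.79357084  -29.75993507 -163.0419148 ]
shift [-0.0257, 0.0022, 0.0483] rot [0.9, 3.2, -3.48] tgt [0.4468, 0.3065, 0.0265]
shift [-0.0465, 0.0029, 0.0848] rot [0.9, 3.2, -3.48] tgt [0.4468, 0.3065, -0.0155]
start-hover proj [[[325.5, 214.1]], [[326.0, 208.3]], [[326.1, 205.9]], [[326.3, 203.8]]]
```

send_rows(
  series=[
    [-0.01,0.001,0.02,0.5,1.6,-1.7,0.06],
    [-0.0257,0.0022,0.048,0.9,3.2,-3.5,0.06],
    [-0.035,0.0025,0.065,0.9,3.2,-3.5,0.06],
    [-0.041,0.003,0.0755,0.9,3.2,-3.5,0.06],
    [-0.041,0.003,0.0755,0.9,3.2,-3.5,0.06],
  ],
)

```text
t: 17.55
ee_pos: [0.4465, 0.306, -0.0033]
ee_rot: [180.0, -32.7, -159.0]
ft_force: [-0.7, 0.8, 1.1]
opening: 0.682
grip_force: 0.0
```

```bash
sed -i 's/^HT=.028/HT=.025/' go.py
python3 - <<'E'
from go import *
s=read_state();print(s['joint_positions'].round(1),s['ee_pos'],s['ee_rot'],s['ft_force'].round(1))
F=Ro.from_euler('z',180,degrees=True)
rep([.461,.312,.012],Rt(-33,21)*F);rep([.461,.312,.008],Rt(-33,21)*F)
p=capture('scene');t=capture('top')
cv2.imwrite('pics/s8.png',np.hstack([cv2.resize(p['frame'][240:340,330:430],(400,400),interpolation=2),cv2.resize(t['frame'][180:260,165:245],(400,400),interpolation=2)])[:,:,::-1])
for n,P in(('scene',p),('top',t)):
    for r in models.trace(P,'pin'):
        ys,xs=np.nonzero(r['pixels']);print(n,round(r['score'],2),np.round(r['uv']),len(xs),xs.min(),xs.max(),ys.min(),ys.max())
E
```

```text
[ -7.8  83.1 -71.4  73.7  50.5  92.9  35.4] [ 0.4465171   0.3059522  -0.00329823] [ 179.98562406  -32.73279678 -159.01965894] [-0.7  0.8  1.1]
shift [-0.0048, 0.0005, 0.0036] rot [0.03, 0.27, -0.02] tgt [0.4483, 0.3071, -0.009]
shift [-0.007, 0.0005, 0.007] rot [0.03, 0.27, -0.02] tgt [0.4483, 0.3071, -0.013]
scene 0.81 [394. 370.] 588 374 426 351 400
scene 0.73 [413. 244.] 183 385 419 237 246
top 0.67 [210. 280.] 68 208 225 269 286
top 0.63 [204. 228.] 228 196 212 211 248
top 0.48 [238. 228.] 66 232 240 220 243
top 0.47 [159. 190.] 98 142 169 185 192
```

send_rows(
  series=[
    [-0.003,0.0005,0.0015,0,0,0,0.06],
    [-0.004,0.0005,0.003,0,0,0,0.06],
    [-0.005,0.0005,0.0045,0,0,0,0.06],
    [-0.006,0.0005,0.006,0,0,0,0.06],
    [-0.007,0.0005,0.0075,0,0,0,0.06],
  ],
)

```text
t: 18.25
ee_pos: [0.4485, 0.3078, -0.0127]
ee_rot: [179.9, -32.7, -158.9]
ft_force: [0.7, 0.5, -0.0]
opening: 0.686
grip_force: 0.0
```

send_rows(
  series=[
    [-0.0005,0,0.001,0,0,0,0.06],
    [-0.001,0,0.0015,0,0,0,0.06],
  ],
)

```text
t: 18.45
ee_pos: [0.4484, 0.3078, -0.0145]
ee_rot: [179.9, -32.7, -158.9]
ft_force: [0.1, 0.5, 0.3]
opening: 0.682
grip_force: 0.0
```

send_rows(
  series=[
    [-0.0005,0,0.001,0,0,0,0.06],
    [-0.001,0,0.0015,0,0,0,0.06],
  ],
)

```text
t: 18.65
ee_pos: [0.4485, 0.3079, -0.0162]
ee_rot: [179.9, -32.7, -158.9]
ft_force: [0.4, 0.6, -0.1]
opening: 0.68
grip_force: 0.0
```

send_rows(
  series=[
    [-0.0005,0,0.001,0,0,0,0.06],
    [-0.001,0,0.0015,0,0,0,0.06],
  ],
)

```text
t: 18.85
ee_pos: [0.4486, 0.3078, -0.018]
ee_rot: [179.9, -32.7, -158.9]
ft_force: [0.2, 0.1, 0.0]
opening: 0.679
grip_force: 0.0
```

send_rows(
  series=[
    [-0.0005,0,0.001,0,0,0,0.06],
    [-0.001,0,0.0015,0,0,0,0.06],
  ],
)

```text
t: 19.05
ee_pos: [0.4486, 0.3079, -0.0198]
ee_rot: [179.9, -32.7, -158.9]
ft_force: [-1.2, 0.0, 0.8]
opening: 0.681
grip_force: 0.5
```

send_rows(
  series=[
    [0.0005,0,-0.001,0,0,0,0.06],
    [0.0005,0,-0.001,0,0,0,0.04],
    [0.0005,0,-0.001,0,0,0,0.02],
    [0.0005,0,-0.001,0,0,0,0.01],
    [0.0005,0,-0.001,0,0,0,0.01],
  ],
  grip_force=30,
)

```text
t: 19.55
ee_pos: [0.4488, 0.3079, -0.0186]
ee_rot: [179.9, -32.7, -158.9]
ft_force: [-0.1, -0.2, 0.0]
opening: 0.339
grip_force: 0.0
```

send_rows(
  series=[
    [0,0,0,0,0,0,0.01],
    [0,0,0,0,0,0,0.01],
    [-0.01,0,-0.02,0,0,0,0.01],
    [-0.02,0,-0.04,0,0,0,0.01],
    [0.03,0,-0.06,0,0,0,0.01],
  ],
)

```text
t: 20.05
ee_pos: [0.4623, 0.3129, 0.0418]
ee_rot: [-179.9, -32.5, -159.8]
ft_force: [0.7, 0.4, 1.0]
opening: 0.248
grip_force: 30.0
```

Run:
```python
from go import *
s=read_state();print(s['joint_positions'].round(1),s['ee_pos'],s['ee_rot'],s['ft_force'].round(1),s['opening']*88.1,s['grip_force'])
p=capture('scene');t=capture('top')
cv2.imwrite('pics/s9.png',np.hstack([cv2.resize(p['frame'][210:330,320:440],(400,400),interpolation=2),cv2.resize(t['frame'][170:250,165:245],(400,400),interpolation=2)])[:,:,::-1])
for n,P in(('scene',p),('top',t)):
    for r in models.trace(P,'pin'):
        ys,xs=np.nonzero(r['pixels']);print(n,round(r['score'],2),np.round(r['uv']),len(xs),xs.min(),xs.max(),ys.min(),ys.max())
F=Ro.from_euler('z',180,degrees=True)
rep(W(q,(-.02,.0,.33)),Rt(0)*F)
```

```text
[ -8.3  80.1 -72.6  70.5  48.1  96.5  36.2] [0.4622523  0.31293398 0.04177755] [-179.94881212  -32.53273311 -159.81649959] [0.7 0.4 1. ] 21.88440114818319 29.998590722680092
scene 0.75 [410. 245.] 175 384 419 238 245
scene 0.64 [392. 366.] 605 373 427 350 400
top 0.48 [235. 226.] 89 231 240 219 243
top 0.45 [161. 189.] 51 144 165 186 191
top 0.41 [210. 280.] 56 208 220 274 286
shift [0.1729, -0.323, -0.198] rot [-5.34, -32.28, 18.55] tgt [0.5378, -0.0045, 0.305]
```

```bash
cat > pin.py <<'E'
from go import *
RG=Ro.from_euler('xyz',[179.9,-32.7,-158.9],degrees=True);G=np.array([.4488,.3079,-.0186])
Rp=Ro.from_euler('z',21.1,degrees=True)
# axis point in tool plane (tool y=0), height .011, at measured handle middle
M=np.array([.4621,.3125,.011]);ty=RG.apply([0,1,0]);M=M-ty*np.dot(M-G,ty)
RT=Rp.inv()*RG; tT=Rp.inv().apply(G-M)   # ee in pin frame (origin handle middle on axis)
def ee(xtip,y,n,dpitch=0):
    R=Ro.from_euler('z',q[2])*Ro.from_euler('y',-35-dpitch,degrees=True)
    C=plate(xtip+.11,y,n);return C+R.apply(tT),R*RT
def prep(xtip,y,n,dpitch=0):
    X,R=ee(xtip,y,n,dpitch);rep(X-HT*R.as_matrix()[:,2],R)
def pinat():
    s=read_state();R=Ro.from_euler('xyz',s['ee_rot'],degrees=True)*RT.inv();C=s['ee_pos']-R.apply(tT);tip=C+R.apply([-.11,0,0])
    f=lambda p:(lambda v:(1e3*np.array([v[0]*np.cos(.61087)+v[2]*np.sin(.61087),v[1],-v[0]*np.sin(.61087)+v[2]*np.cos(.61087)])).round(1).tolist())(Ro.from_euler('z',-q[2]).apply(p-[q[0],q[1],0])-np.array(sl(0,0,0)))
    print('tip',f(tip),'mid',f(C))
E
python3 - <<'E'
from pin import *
print('M-G',(M-G).round(4),tT.round(4));pinat()
prep(.06,.0008,.08);prep(.03,.0008,.021)
E
```

```text
M-G [0.0131 0.005  0.0296] [-0.0141  0.0001 -0.0296]
tip [-120.8, 286.9, 37.9] mid [-35.5, 322.9, -21.5]
shift [0.0917, -0.3419, -0.1773] rot [-5.08, -34.57, 18.66] tgt [0.598, -0.0015, 0.2437]
shift [0.049, -0.345, -0.1267] rot [-5.08, -34.57, 18.66] tgt [0.6073, -0.0012, 0.1782]
```

send_rows(
  series=[
    [0.027,0,-0.042,0,0,0,0.01],
    [0.054,0,-0.084,0,0,0,0.01],
    [0.081,0,-0.126,0,0,0,0.01],
    [0.108,0,-0.168,0,0,0,0.01],
    [0.108,-0.03,-0.168,0,0,0,0.01],
  ],
)

```text
t: 20.75
ee_pos: [0.4665, 0.2881, 0.2507]
ee_rot: [179.4, -32.3, -158.2]
ft_force: [0.2, 0.8, -0.4]
opening: 0.245
grip_force: 30.0
```

send_rows(
  series=[
    [0,-0.04,0,0,0,0,0.01],
    [0,-0.08,0,0,0,0,0.01],
    [0,-0.12,0,0,0,0,0.01],
    [0,-0.16,0,0,0,0,0.01],
    [0,-0.2,0,0,0,0,0.01],
  ],
)

```text
t: 21.25
ee_pos: [0.5407, 0.0941, 0.2428]
ee_rot: [179.9, -32.8, -159.0]
ft_force: [0.5, -0.0, -1.0]
opening: 0.243
grip_force: 30.0
```

Run:
```python
from pin import *
s=read_state();print(s['joint_positions'].round(1),s['ee_pos'],s['grip_force'],s['opening']*88.1);pinat()
prep(.06,.0008,.08)
```

```text
[  9.6  66.  -76.7  66.   44.1 115.8  53.8] [0.54067989 0.09408201 0.24280533] 30.000912845134735 21.381964109858142
tip [54.0, 67.2, 156.9] mid [139.2, 103.0, 97.1]
shift [-0.0157, -0.1098, -0.0113] rot [-5.1, -34.77, 18.54] tgt [0.598, -0.0015, 0.2437]
```

send_rows(
  series=[
    [-0.003,-0.022,-0.01,-1,-6.9,3.7,0.01],
    [-0.006,-0.044,-0.015,-2,-13.9,7.4,0.01],
    [-0.009,-0.066,-0.015,-3,-20.8,11,0.01],
    [-0.012,-0.088,-0.013,-4.1,-27.8,14.8,0.01],
    [-0.0155,-0.11,-0.0115,-5.1,-34.8,18.5,0.01],
  ],
)

```text
t: 21.75
ee_pos: [0.5982, -0.0012, 0.2447]
ee_rot: [179.8, 2.6, -178.1]
ft_force: [1.0, -1.3, -1.1]
opening: 0.244
grip_force: 30.0
```

send_rows(
  series=[
    [0,0,0,0,0,0,0.01],
    [0,0,0,0,0,0,0.01],
  ],
)

```text
t: 21.95
ee_pos: [0.5972, -0.0009, 0.2446]
ee_rot: [179.9, 2.3, -177.9]
ft_force: [0.6, 0.0, -0.7]
opening: 0.242
grip_force: 30.0
```

Run:
```python
from pin import *
s=read_state();print(s['joint_positions'].round(1),s['ee_pos'],s['grip_force'],s['opening']*88.1);pinat()
prep(.06,.0008,.08);prep(.03,.0008,.021)
p=capture('scene');t=capture('top')
def ov(P,r0,r1,c0,c1,w,h):
    im=cv2.resize(P['frame'][r0:r1,c0:c1],(w,h),interpolation=2);k=w/(c1-c0)
    X,R=s['ee_pos'],Ro.from_euler('xyz',s['ee_rot'],degrees=True)*RT.inv();C=X-R.apply(tT)
    u=((proj(P,[C+R.apply([.035,0,0]),C+R.apply([-.035,0,0]),C+R.apply([-.11,0,0])])-[c0,r0]+.5)*k).astype(int)
    cv2.polylines(im,[u],False,(0,255,255),1)
    for v in u: cv2.circle(im,tuple(int(a) for a in v),3,(255,0,0),1)
    return im
cv2.imwrite('pics/s10.png',np.hstack([ov(p,150,250,210,310,400,400),ov(t,140,240,240,340,400,400)])[:,:,::-1])
```

```text
[ 33.1  54.  -80.6  93.1  55.7  79.1  37.9] [ 0.59718184 -0.00091102  0.24464732] 29.999974449165165 21.27857529902467
tip [59.9, 1.4, 81.2] mid [169.9, 1.4, 81.2]
shift [-0.0008, -0.0006, 0.0009] rot [0.02, -0.02, 0.01] tgt [0.598, -0.0015, 0.2437]
shift [-0.0074, -0.0008, 0.0668] rot [0.02, -0.02, 0.01] tgt [0.6073, -0.0012, 0.1782]
```

View pics/s10.png

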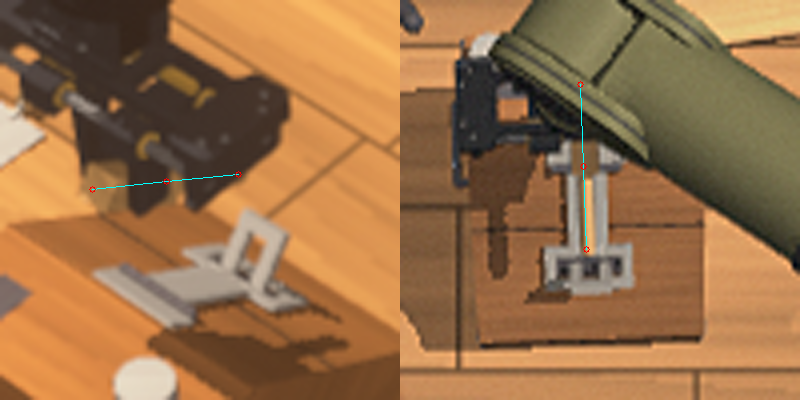

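The pin is held well. In the top view the shank (x≈589) lines up with the staple (≈589). In the scene view the handle end sits a few mm further down the slope than the model predicts. Now lowering to slope height above the loop.

send_rows(
  series=[
    [-0.005,-0.0005,0.015,0,0,0,0.01],
    [-0.01,-0.0008,0.03,0,0,0,0.01],
    [-0.015,-0.0008,0.043,0,0,0,0.01],
    [-0.0185,-0.0008,0.053,0,0,0,0.01],
    [-0.0197,-0.0008,0.058,0,0,0,0.01],
  ],
)

```text
t: 22.55
ee_pos: [0.6195, 0.0007, 0.1864]
ee_rot: [179.8, 2.3, -177.9]
ft_force: [-0.4, 0.2, -0.9]
opening: 0.245
grip_force: 30.0
```

send_rows(
  series=[
    [0,0,0,0,0,0,0.01],
    [0,0,0,0,0,0,0.01],
  ],
)

```text
t: 22.75
ee_pos: [0.6197, 0.0009, 0.1887]
ee_rot: [179.8, 2.4, -177.8]
ft_force: [-0.8, 0.6, -0.1]
opening: 0.245
grip_force: 30.0
```

Run:
```python
from pin import *
s=read_state();print(s['joint_positions'].round(1),s['ee_pos'],s['ft_force'].round(1));pinat()
for x in (.02,.01,0,-.01,-.03,-.05,-.071):prep(x,.0008,.021)
```

```text
[ 31.1  58.6 -77.5  93.   60.4  76.1  36.8] [0.61965202 0.00094505 0.18867608] [-0.8  0.6 -0.1]
tip [46.1, 2.4, 22.2] mid [156.1, 2.4, 22.5]
shift [0.0213, -0.0017, 0.0153] rot [0.1, 0.13, 0.09] tgt [0.5991, -0.0015, 0.1725]
shift [0.0297, -0.0017, 0.0207] rot [0.1, 0.13, 0.09] tgt [0.5909, -0.0018, 0.1667]
shift [0.0381, -0.0017, 0.0261] rot [0.1, 0.13, 0.09] tgt [0.5827, -0.002, 0.161]
shift [0.0466, -0.0017, 0.0315] rot [0.1, 0.13, 0.09] tgt [0.5745, -0.0023, 0.1553]
shift [0.0634, -0.0017, 0.0422] rot [0.1, 0.13, 0.09] tgt [0.5582, -0.0029, 0.1438]
shift [0.0803, -0.0017, 0.053] rot [0.1, 0.13, 0.09] tgt [0.5418, -0.0035, 0.1323]
shift [0.098, -0.0017, 0.0643] rot [0.1, 0.13, 0.09] tgt [0.5246, -0.0041, 0.1203]
```

send_rows(
  series=[
    [0.008,-0.0017,0.0055,0,0,0,0.01],
    [0.015,-0.0017,0.0105,0,0,0,0.01],
    [0.0213,-0.0017,0.0153,0,0,0,0.01],
    [0.025,-0.0017,0.018,0,0,0,0.01],
    [0.025,-0.0017,0.018,0,0,0,0.01],
  ],
)

```text
t: 23.25
ee_pos: [0.5946, -0.0023, 0.1688]
ee_rot: [179.9, 2.4, -177.8]
ft_force: [-0.1, -0.9, -1.1]
opening: 0.244
grip_force: 30.0
```

Run:
```python
from pin import *
s=read_state();print(s['ee_pos'],s['ft_force'].round(1));pinat()
for x in (.01,0,-.01,-.03):prep(x,.0008,.021)
```

```text
[ 0.59460457 -0.00229816  0.16880858] [-0.1 -0.9 -1.1]
tip [14.2, -0.0, 20.5] mid [124.2, 0.1, 20.6]
shift [0.0037, 0.0007, 0.0019] rot [0.04, 0.05, 0.11] tgt [0.5909, -0.0018, 0.1667]
shift [0.0122, 0.0007, 0.0073] rot [0.04, 0.05, 0.11] tgt [0.5827, -0.002, 0.161]
shift [0.0206, 0.0007, 0.0127] rot [0.04, 0.05, 0.11] tgt [0.5745, -0.0023, 0.1553]
shift [0.0374, 0.0007, 0.0235] rot [0.04, 0.05, 0.11] tgt [0.5582, -0.0029, 0.1438]
```

send_rows(
  series=[
    [0.0037,0.0007,0.002,0,0,0,0.01],
    [0.008,0.0007,0.0046,0,0,0,0.01],
    [0.0122,0.0007,0.0073,0,0,0,0.01],
  ],
)

```text
t: 23.55
ee_pos: [0.5833, -0.0015, 0.1614]
ee_rot: [179.8, 2.4, -177.9]
ft_force: [-0.4, -0.0, -0.5]
opening: 0.25
grip_force: 30.0
```

send_rows(
  series=[
    [0.003,0,0.002,0,0,0,0.01],
    [0.006,0,0.0038,0,0,0,0.01],
    [0.0085,0,0.0054,0,0,0,0.01],
  ],
)

```text
t: 23.85
ee_pos: [0.575, -0.0019, 0.1556]
ee_rot: [179.8, 2.4, -177.9]
ft_force: [0.0, -0.7, -0.1]
opening: 0.244
grip_force: 30.0
```

Run:
```python
from pin import *
s=read_state();print(s['ee_pos'],s['ft_force'].round(1),s['torque'].round(2));pinat();where()
for x in (-.01,-.03,-.05,-.06):prep(x,.0008,.021)
```

```text
[ 0.57503339 -0.00192163  0.15559373] [ 0.  -0.7 -0.1] [ 0.05 -0.18 -0.02]
tip [-9.5, 1.1, 20.8] mid [100.5, 1.2, 21.0]
plate frame mm [100.0, 1.2, 12.4] F [np.float64(-0.1), np.float64(-0.7), np.float64(-0.1)] rot [179.8, 2.4, -177.9] open 21.5 t 23.85
shift [0.0005, -0.0004, 0.0003] rot [0.08, 0.11, 0.08] tgt [0.5745, -0.0023, 0.1553]
shift [0.0174, -0.0004, 0.0111] rot [0.08, 0.11, 0.08] tgt [0.5582, -0.0029, 0.1438]
shift [0.0342, -0.0004, 0.0219] rot [0.08, 0.11, 0.08] tgt [0.5418, -0.0035, 0.1323]
shift [0.0426, -0.0004, 0.0272] rot [0.08, 0.11, 0.08] tgt [0.5336, -0.0038, 0.1266]
```

send_rows(
  series=[
    [0.004,-0.0002,0.0026,0,0,0,0.01],
    [0.008,-0.0004,0.0052,0,0,0,0.01],
    [0.012,-0.0004,0.0077,0,0,0,0.01],
    [0.016,-0.0004,0.0103,0,0,0,0.01],
    [0.0174,-0.0004,0.0111,0,0,0,0.01],
  ],
)

```text
t: 24.35
ee_pos: [0.5578, -0.003, 0.1435]
ee_rot: [179.8, 2.4, -177.8]
ft_force: [0.0, 0.6, -0.9]
opening: 0.248
grip_force: 30.0
```

send_rows(
  series=[
    [0.004,0,0.0026,0,0,0,0.01],
    [0.008,0,0.0052,0,0,0,0.01],
    [0.012,0,0.0077,0,0,0,0.01],
    [0.0165,0,0.0107,0,0,0,0.01],
  ],
)

```text
t: 24.75
ee_pos: [0.5421, -0.0034, 0.1324]
ee_rot: [179.8, 2.4, -177.9]
ft_force: [0.0, -0.4, -1.2]
opening: 0.244
grip_force: 30.0
```

Run:
```python
from pin import *
s=read_state();print(s['joint_positions'].round(1),s['ft_force'].round(1),s['torque'].round(2));pinat();where()
for x in (-.06,-.071,-.08):prep(x,.0008,.021)
```

```text
[ 34.1  59.2 -76.3 109.3  65.8  67.7  24.9] [ 0.  -0.4 -1.2] [ 0.07 -0.11 -0.03]
tip [-49.8, 0.8, 20.7] mid [60.2, 0.8, 20.9]
plate frame mm [59.6, 0.8, 12.4] F [np.float64(-0.7), np.float64(-0.4), np.float64(-1.0)] rot [179.8, 2.4, -177.9] open 21.5 t 24.75
shift [0.0087, -0.0001, 0.0054] rot [0.08, 0.12, 0.08] tgt [0.5336, -0.0038, 0.1266]
shift [0.018, -0.0001, 0.0113] rot [0.08, 0.12, 0.08] tgt [0.5246, -0.0041, 0.1203]
shift [0.0255, -0.0001, 0.0162] rot [0.08, 0.12, 0.08] tgt [0.5172, -0.0044, 0.1151]
```

send_rows(
  series=[
    [0.003,0,0.0018,0,0,0,0.01],
    [0.006,0,0.0037,0,0,0,0.01],
    [0.0087,0,0.0054,0,0,0,0.01],
  ],
)

```text
t: 25.05
ee_pos: [0.5337, -0.0038, 0.1267]
ee_rot: [179.8, 2.4, -177.9]
ft_force: [-0.5, -0.4, 0.2]
opening: 0.247
grip_force: 30.0
```

send_rows(
  series=[
    [0.0017,0,0.0011,0,0,0,0.01],
    [0.0034,0,0.0021,0,0,0,0.01],
  ],
)

```text
t: 25.25
ee_pos: [0.5306, -0.0038, 0.1245]
ee_rot: [179.8, 2.4, -177.9]
ft_force: [-0.7, -0.6, -0.3]
opening: 0.25
grip_force: 30.0
```

send_rows(
  series=[
    [0.0017,0,0.0011,0,0,0,0.01],
    [0.0034,0,0.0021,0,0,0,0.01],
  ],
)

```text
t: 25.45
ee_pos: [0.5286, -0.0039, 0.1229]
ee_rot: [179.8, 2.6, -177.9]
ft_force: [3.8, -0.8, 5.7]
opening: 0.249
grip_force: 30.0
```

Run:
```python
from pin import *
pinat();where()
```

```text
tip [-66.3, 0.9, 20.4] mid [43.7, 0.9, 20.9]
plate frame mm [43.1, 0.9, 12.4] F [np.float64(6.3), np.float64(-0.9), np.float64(2.5)] rot [179.8, 2.6, -177.9] open 22.0 t 25.45
```

send_rows(
  series=[
    [-0.0006,0,0.0008,0,0,0,0.01],
    [-0.0012,0,0.0016,0,0,0,0.01],
    [-0.0012,0,0.0016,0,0,0,0.026],
    [-0.0012,0,0.0016,0,0,0,0.034],
    [-0.0012,0,0.0016,0,0,0,0.05],
  ],
)

```text
t: 25.95
ee_pos: [0.5278, -0.0041, 0.1203]
ee_rot: [179.8, 2.3, -177.8]
ft_force: [-0.1, 0.5, 0.5]
opening: 0.45
grip_force: 0.0
```

send_rows(
  series=[
    [0,0,0,0,0,0,0.06],
    [0,0,0,0,0,0,0.06],
    [0,0,-0.01,0,0,0,0.06],
    [0,0,-0.04,0,0,0,0.06],
    [0,0,-0.08,0,0,0,0.06],
  ],
)

```text
t: 26.45
ee_pos: [0.5241, -0.0046, 0.2008]
ee_rot: [179.8, 2.2, -177.8]
ft_force: [0.8, -0.2, 0.4]
opening: 0.68
grip_force: 0.0
```

send_rows(
  series=[
    [0,0,-0.04,0,0,0,0.06],
    [0,0,-0.08,0,0,0,0.06],
    [0.04,0,-0.11,0,0,0,0.06],
    [0.08,0,-0.11,0,0,0,0.06],
    [0.12,0,-0.11,0,0,0,0.06],
  ],
)

```text
t: 26.95
ee_pos: [0.3996, -0.0084, 0.3066]
ee_rot: [179.8, 2.5, -177.8]
ft_force: [-0.1, -0.6, 0.4]
opening: 0.68
grip_force: 0.0
```

Run:
```python
from pin import *
s=read_state();print(s['ee_pos'],s['ft_force'].round(1),s['joint_positions'].round(1))
p=capture('scene');t=capture('top')
print([(n,k,np.round(r['uv']).tolist(),round(r['score'],2)) for n,P in(('s',p),('t',t)) for k in('pin','hasp') for r in models.boxes_of(P,k)])
for n,P in(('s',p),('t',t)):
    print(n,'expect pin: end,mid,shoulder,tip',proj(P,[plate(.074,0,.017),plate(.039,0,.017),plate(.004,0,.017),plate(-.071,0,.017)]).round(1).tolist())
    for r in models.trace(P,'pin'):
        ys,xs=np.nonzero(r['pixels'])
        if np.hypot(*(np.array(r['uv'])-proj(P,plate(.02,0,.017))[0]))<20:
            pts=np.c_[xs,ys].astype(float);c=pts.mean(0);d=np.linalg.svd(pts-c,full_matrices=False)[2][0];a=(pts-c)@d
            print(r['score'],(c+d*a.min()).round(1),(c+d*a.max()).round(1),len(xs))
cv2.imwrite('pics/end.png',cv2.resize(p['frame'][160:280,200:320],(600,600),interpolation=2)[:,:,::-1])
```

```text
[ 0.39957604 -0.00844607  0.30662466] [-0.1 -0.6  0.4] [ 48.8  30.7 -83.3 117.4  36.7  61.5  40.5]
[('s', 'pin', [394.0, 369.0], 0.72), ('s', 'pin', [339.0, 266.0], 0.64), ('s', 'pin', [267.0, 216.0], 0.62), ('s', 'pin', [411.0, 246.0], 0.53), ('s', 'hasp', [256.0, 222.0], 0.76), ('t', 'pin', [169.0, 191.0], 0.73), ('t', 'pin', [211.0, 282.0], 0.65), ('t', 'pin', [286.0, 197.0], 0.46), ('t', 'hasp', [285.0, 197.0], 0.54)]
s expect pin: end,mid,shoulder,tip [[256.3, 216.4], [264.3, 215.0], [272.0, 213.8], [287.3, 211.3]]
0.54 [288.  212.1] [253.7 217.2] 218
t expect pin: end,mid,shoulder,tip [[285.9, 189.2], [286.3, 198.4], [286.6, 207.4], [287.2, 226.1]]
0.62 [287.9 180.4] [285.  212.7] 258
0.6 [286.2 187.9] [287.3 207.1] 117
```

The network's outline of the pin in the scene view, end (254,217) to tip (288,212), matches the expected home pose: (256,216) to (287,211). The hand is clear, so I'm handing in.

```bash
python3 -c "
from workcell import manip
print(manip.sign_off())"
```

```text
the job is handed in; nothing more can be done
None
```

I swung the hasp down flat over the staple and slid the pin through the loop until its shoulder met it, then let go with the hand clear. The job was handed in at about 27 s of the 72 s; the sign-off returned no verdict, and I didn't re-check the bystanders at the end.

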